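# Stock-check a tray of jars at the code reader

## Task

Stock-check the small jars in the cardboard shelf tray: stand each one upright in its own place on the slide with its bar-code label towards the side that will face the reader's window, take the slide by its post and push it in under the reader's hood until it is fully home against the end stops and flat along the back fence, and press the read key while it is there. Then draw the slide out, stand all the jars upright in the shelf tray again and push the empty slide back fully home, leaving the bowl, the dessert cup, the tape roll and the marker where they are.

Things in the scene. Friction and masses are not known exactly. Their poses are not given: they have to be found in the camera images.
- reader: fixed code reader: grey box (x 0 to 58, y -114 to +83 mm) with a dark window in its front and a grey hood over the bay before it. Origin on the table at the foot of the window face; x points from the bay into the box (the window looks along -x), y along the face, z up. A wall closes the bay's -y end: the slide goes in from the +y end, moving along -y, on the table itself.
- hood_edge (a point): middle of the hood's open +y edge, on its top (114 mm above the table; reader x -13, y +70 mm). The hood covers reader x -87 to +60, y -126 to +70 mm, its underside is 100 mm above the table; too low for a gripper to set jars down beneath it.
- home_point (a point): point on the table where the slide's origin lies when fully home (reader x -43, y 0 mm; slide's axes along the reader's). There its long side touches the back fence (a low bar along the foot of the face, front at reader x -8 mm) and its end touches two rubber end stops (faces at reader y -102 mm). Sliding it takes 3 to 8 N.
- slide: loose steel carrier with black rims, lying flat, 0.5 kg: plate 70 mm (x) by 248 mm (y, -102 to +146 mm), 8 mm thick. Origin under the middle of the jar places; z up. Three places at y -64, 0, +64 mm, each 60 by 60 mm inside low rims (top 14 mm up); jars stand on the plate, 8 mm up. Its +x long side goes to the fence and window, its -y end to the end stops; the grip post is at the other end.
- slide_post (a point): top centre of the slide's black upright grip post: 22 by 22 mm, sides along the slide's x and y, at slide y +131 mm, its top 72 mm above the table
- read_key (a joint): the round grey read key in its black collar on top of the hood: 0 up, 0.006 m fully down; springs back; 5 N presses it fully; it counts from 0.004
- read_key_top (a point): centre of the read key's top face (28 mm across) when up, 132 mm above the table; press straight down
- jar_1: one of two or three identical small glass jars with black screw caps, standing in the shelf tray (None when absent): 50 mm across, 58 mm tall, 0.12 kg; origin at the centre of its underside, z up along its axis. Its white paper label with the black bar code covers a third of the way round, on one side only; the middle of the label points along the jar's own -x.
- jar_2: one of two or three identical small glass jars with black screw caps, standing in the shelf tray (None when absent): 50 mm across, 58 mm tall, 0.12 kg; origin at the centre of its underside, z up along its axis. Its white paper label with the black bar code covers a third of the way round, on one side only; the middle of the label points along the jar's own -x.
- jar_3: one of two or three identical small glass jars with black screw caps, standing in the shelf tray (None when absent): 50 mm across, 58 mm tall, 0.12 kg; origin at the centre of its underside, z up along its axis. Its white paper label with the black bar code covers a third of the way round, on one side only; the middle of the label points along the jar's own -x.
- jar_1_label (a point): middle of the label of jar_1, on the jar's surface 20 mm above its foot
- jar_2_label (a point): middle of the label of jar_2, on the jar's surface 20 mm above its foot
- jar_3_label (a point): middle of the label of jar_3, on the jar's surface 20 mm above its foot
- shelf_tray: loose open cardboard tray, 125 mm (x) by 180 mm (y) by 18 mm high, walls and floor 4 mm thick (jars stand 4 mm up), 0.4 kg; origin at the centre of its underside, z up. The jars stand zigzag in it, about 75 mm apart.
- noodle_bowl: lidded bowl, 177 mm across, 68 mm tall; leave alone
- mikan_cup_1: sealed dessert cup with an orange lid, 80 mm across, 63 mm tall; leave alone
- tape_roll: roll of adhesive tape lying flat behind the reader, 104 mm across, 18 mm high; leave alone
- marker: felt marker lying beside the bowl, 130 mm long; leave alone
Things that resemble listed ones, but are neither listed nor needed, are in the scene too. Leave any blue look-alike of the jar_2 alone.

How it is judged (in metres and radians):
On the way, in this order (a step that is already met when the one before it is completed fails the run):
1. the slide lies fully home under the hood with every jar standing on it, label to the window (x of slide in the frame of reader between -0.0475 and -0.039 m and y of slide in the frame of reader between -0.004 and 0.0045 m and angle between the x axis of slide and the x axis of reader, either way round below 0.05 rad and angle between slide's own z axis and vertical below 0.05 rad and x of jar_1 in the frame of slide between -0.02 and 0.02 m and y of jar_1 in the frame of slide between -0.085 and 0.085 m and z of jar_1 in the frame of slide between 0.003 and 0.0125 m and angle between each of jar_1, jar_2, jar_3's own z axis and vertical below 0.1 rad and angle between the x axis of each of jar_1, jar_2, jar_3 and the x axis of reader, either way round below 0.3 rad and x of each of jar_1_label, jar_2_label, jar_3_label in the frame of reader above -0.036 m and x of jar_2 in the frame of slide between -0.02 and 0.02 m and y of jar_2 in the frame of slide between -0.085 and 0.085 m and z of jar_2 in the frame of slide between 0.003 and 0.0125 m and x of jar_3 in the frame of slide between -0.02 and 0.02 m and y of jar_3 in the frame of slide between -0.085 and 0.085 m and z of jar_3 in the frame of slide between 0.003 and 0.0125 m), for 0.3 s.
2. the read key is pressed while everything is still there (all of step 1 and value of joint read_key above 0.004 m), for 0.05 s.
At the end, for the whole second after the job is handed in: After a read with the slide home (4 mm, 3 deg) and all labels within 17 deg of the window: every jar stands upright on the floor of the shelf tray, released and at rest; the empty slide is home again (same tolerances) (x of jar_1 in the frame of shelf_tray between -0.045 and 0.045 m and y of jar_1 in the frame of shelf_tray between -0.072 and 0.072 m and z of jar_1 in the frame of shelf_tray between 0 and 0.009 m and angle between each of jar_1, jar_2, jar_3's own z axis and vertical below 0.1 rad and linear speed of each of jar_1, jar_2, jar_3 below 0.02 m/s and x of jar_2 in the frame of shelf_tray between -0.045 and 0.045 m and y of jar_2 in the frame of shelf_tray between -0.072 and 0.072 m and z of jar_2 in the frame of shelf_tray between 0 and 0.009 m and x of jar_3 in the frame of shelf_tray between -0.045 and 0.045 m and y of jar_3 in the frame of shelf_tray between -0.072 and 0.072 m and z of jar_3 in the frame of shelf_tray between 0 and 0.009 m and x of slide in the frame of reader between -0.0475 and -0.039 m and y of slide in the frame of reader between -0.004 and 0.0045 m and angle between the x axis of slide and the x axis of reader, either way round below 0.05 rad and angle between each of slide, shelf_tray's own z axis and vertical below 0.05 rad); the robot touches nothing.
It fails at once if a bystander (bowl, dessert cup, tape roll, marker) is moved more than 30 mm (distance of any of noodle_bowl, mikan_cup_1, tape_roll, marker from where it was at the start of the episode above 0.03 m).
Of jar_1, jar_2, jar_3 only 2 to 3 are there at a start; the rules pass over those that are not, and their reading is None.
At some moment in a run one of jar_1, jar_2, jar_3 may be knocked a few centimetres aside while the robot is not near it.
It also fails if it takes over 210 s, if anything falls off the work surface, if the arm or the gripper's body presses on something with over 40 N, if the wrist force passes 120 N, or if a joint passes its speed limit or range.

## Robot

A 6-joint arm with a two-finger parallel gripper is mounted at the origin on a cart in front of the work surface, level with it; the furniture and walls round the work are solid. World frame = base frame: x ahead of the robot, y to its left, z up, the work surface at z = 0. Lengths are in m, angles in degrees, forces in N, time in s.
With the tool pointing down it reaches from about 0.3 to 0.75 m from the base axis. Payload 8.5 kg.
Tool frame: the origin (TCP) lies midway between the tips of the shut fingers; the grasp point (between the pads) lies 19 mm behind it (arm.grip_point_offset is the distance from the TCP to the grasp point, in m); z points along the fingers, y is the line along which they close (so a half turn about z gives the same grasp; the last joint's range is limited). The gripper opens to 85 mm and grips with 20 to 120 N. Pads are 22 mm wide; open, the fingers measure 114 mm over their backs; the gripper's body (76 mm by 85 mm) begins 54 mm behind the grasp point. The pads swing forward as they close: fully open they stand 13 mm farther back than shut.
Start: joints at [51.434, 21.807, 74.336, -0, 83.858, -12.336], TCP at [0.243, 0.493, 0.231] pointing down, gripper open.
Joint ranges: [-178.18, 178.18], [-50.72, 133.34], [12.68, 142.11], [-81.47, 261.47], [9.98, 163.14], [-165.26, 165.26]. Speed limits (degrees/s): [136.94, 136.94, 180, 180, 180, 180].

## Interface

Orientations are given as a 3x3 rotation matrix whose columns are the frame's x, y, z axes.
In Python, from station import arm, optics gives the robot as it stands.
- The arm moves only by the tool apply_moves, never from a script. Its arguments are lists of equal length, an entry for each row: "linear": the shift along the world's x, y, z in m, a list of three; "twist": the turn about the world's z in degrees; "gripper": the closure, from 0 (fully open) to 1 (shut). A call has 1 to 20 rows; each row is the pose to reach, as a shift and turn from the pose commanded when the call began; what a row does not reach only later rows make up. A row lasts 1/12 s, in which the tool goes at most 41.7 mm and 7.16 degrees, less where a joint would pass 70% of its speed; a pose out of reach is approached as far as the arm can. A call with a gripper value outside its range is refused whole. The fingers move at their own pace and stop on an object; "squeeze" is the grip in N (left out, the last holds). Time passes only in rows, so rows that repeat a pose let the fingers close. It gives the time, the measured TCP pose, the force, the opening and the grip force at its end, in the units of the state.
- arm.get_obs(): the state, without advancing time (a new reading comes with each control period).
- optics.grab_frame(name): name is "scene" or "top" or "wrist"; returns a dict with "pixels" (480x640x3 uint8, red, green, blue), "fx", "fy", "cx", "cy" (pixels), "k1" (the pictures are not rectified: a ray, as slopes to the right and down, at radius r is drawn at 1 + k1 r^2 times it, then the intrinsics apply), "world_to_cam" (4x4, takes a point from world to camera coordinates). Camera axes: x right, y down, z forward; pixel columns grow to the right and rows downward; lengths in m; the calibration is good to about 2 mm. A picture is of the moment at which its call begins. There is no depth.
- arm.close_job(): hands the job in; it is judged then, once.
The state is a dict: "t": time; "qpos": joint angles; "dq": joint speeds; "tau": joint torques, N m; "tcp_pos": TCP position; "eef_rot": TCP orientation; "ft_force": force on the tool from outside, world axes, zero at the start; "wrist_torque": the same for the moment, N m; "grip_width": finger opening in m; "finger_force": force on a finger pad.
Only numpy, scipy, OpenCV 4.12 (cv2) and the standard library are available. Lean on these libraries where they do the work, as an engineer would, in place of code of your own. Each camera call takes 0.05 s, during which the arm holds its last target. There are 200 camera calls.

## Working session

There is one attempt and no reset: what is moved stays moved. The work goes in short steps, Python scripts to look and compute and a tool call to move; the robot and the scene stay as the last step left them, time stands still between calls to the robot, and variables do not carry over. Pictures are saved under pics/ and viewed, at most 14 in all, crops included, and the job is handed in when it is done.

Besides the shell and the picture viewer there is one more tool, called after ">>>" in YAML: its name, and indented under it one key for each argument. apply_moves: Moves the arm, as the interface text tells. Its arguments: {"type":"object","properties":{"linear":{"type":"array","items":{"type":"array","items":{"type":"number"}}},"twist":{"type":"array","items":{"type":"number"}},"gripper":{"type":"array","items":{"type":"number"}},"squeeze":{"type":"number"}},"required":["linear","twist","gripper"]}

```bash
ls; mkdir -p pics; cat > h.py <<'E'
import numpy as np, cv2
from station import arm, optics
def grab(n,save=None):
    f=optics.grab_frame(n)
    if save: cv2.imwrite('pics/'+save,f['pixels'][:,:,::-1])
    return f
def ray(f,u,v):
    xd,yd=(u-f['cx'])/f['fx'],(v-f['cy'])/f['fy']
    x,y=xd,yd
    for _ in range(20):
        s=1+f['k1']*(x*x+y*y); x,y=xd/s,yd/s
    M=np.array(f['world_to_cam']);R,t=M[:3,:3],M[:3,3]
    return -R.T@t, R.T@np.array([x,y,1.])
def onz(f,u,v,z):
    o,d=ray(f,u,v); return o+d*(z-o[2])/d[2]
def proj(f,p):
    M=np.array(f['world_to_cam']);c=M[:3,:3]@np.array(p)+M[:3,3]
    x,y=c[:2]/c[2];s=1+f['k1']*(x*x+y*y)
    return np.array([x*s*f['fx']+f['cx'],y*s*f['fy']+f['cy']])
E
python3 - <<'E'
from h import *
for n in('scene','top','wrist'):
    f=grab(n,n+'0.png'); o,d=ray(f,320,240); print(n,o.round(3),d.round(2),f['fx'],f['k1'])
o=arm.get_obs();print(o['tcp_pos'],o['eef_rot'],o['t'],o['grip_width'],arm.grip_point_offset)
E
```

```text
pics
scene [ 0.093 -0.716  0.939] [ 0.35  0.69 -0.64] 477.4547950363204 -0.06612247571846826
top [0.408 0.162 1.3  ] [ 0.1  -0.01 -0.99] 514.6922279324826 -0.050314186677066594
wrist [0.175 0.527 0.373] [ 0.26 -0.12 -0.96] 372.1619730512388 -0.038827358635978165
[0.2429615  0.49319668 0.2308649 ] [[-8.97024639e-01  4.41980026e-01 -6.72809711e-04]
 [ 4.41980476e-01  8.97024280e-01 -8.36170417e-04]
 [ 2.33956024e-04 -1.04743422e-03 -9.99999424e-01]] 0.15 0.08522496265061541 0.0187
```

View pics/top0.png

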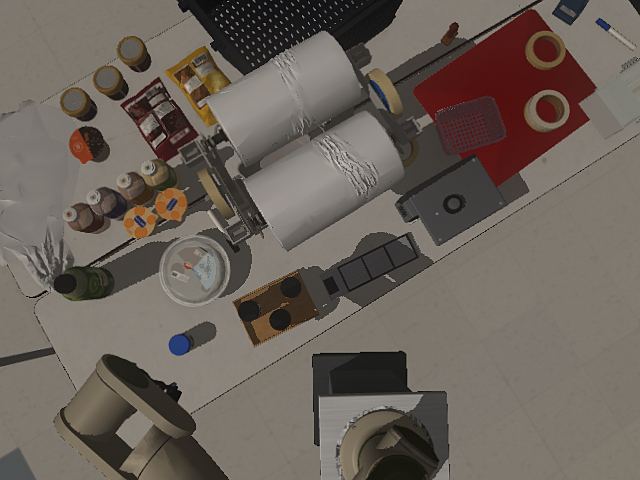

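View pics/scene0.png

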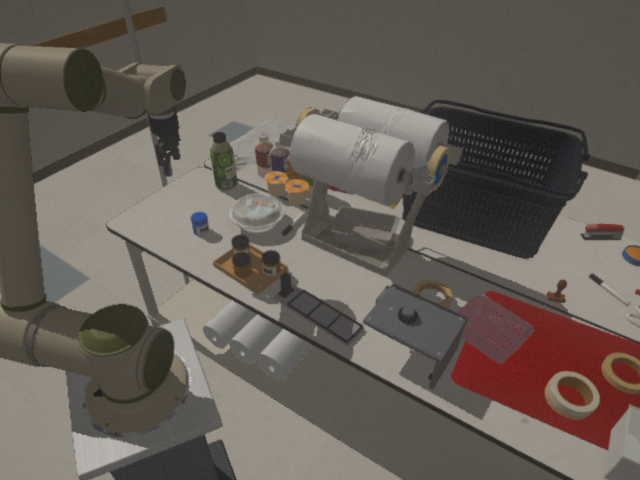

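View pics/wrist0.png

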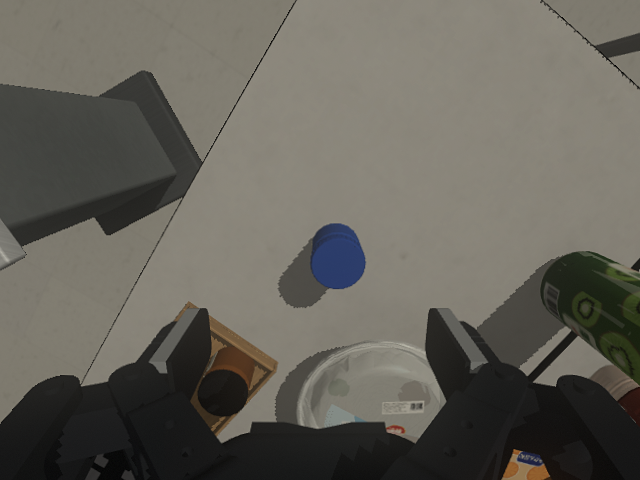

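Top view: three black-capped jars in the cardboard tray at (249,310), (290,287), (280,319). A blue-capped look-alike stands alone at (180,344) and is to be left alone. The slide runs from its post at (332,285) to (418,245), and the reader hood with its key is at (456,204). Next is an enlarged crop.

```bash
python3 - <<'E'
from h import *
f=grab('top');im=f['pixels'][:,:,::-1].copy()
c=cv2.resize(im[160:350,225:535],None,fx=2.55,fy=2.55,interpolation=cv2.INTER_CUBIC)
c=cv2.convertScaleAbs(c,alpha=1.7,beta=10)
cv2.imwrite('pics/topc.png',c)
g=grab('scene')['pixels'][:,:,::-1]
c=cv2.resize(g[215:375,205:475],None,fx=2.9,fy=2.9,interpolation=cv2.INTER_CUBIC)
cv2.imwrite('pics/scc.png',cv2.convertScaleAbs(c,alpha=1.5,beta=10))
# caps
gray=im.max(2)
m=(gray<45).astype(np.uint8);roi=np.zeros_like(m);roi[270:345,232:320]=1
n,l,s,ct=cv2.connectedComponentsWithStats(m*roi)
for i in range(1,n):
    if s[i,4]>60: print(s[i],ct[i],onz(f,*ct[i],0.062).round(4))
E
```

```text
[280 277  22  21 356] [290.45224719 286.98033708] [0.4209 0.2221 0.062 ]
[238 300  23  22 369] [248.49864499 310.59620596] [0.3671 0.3233 0.062 ]
[269 309  22  21 357] [279.93837535 319.12044818] [0.3452 0.2487 0.062 ]
```

View pics/topc.png

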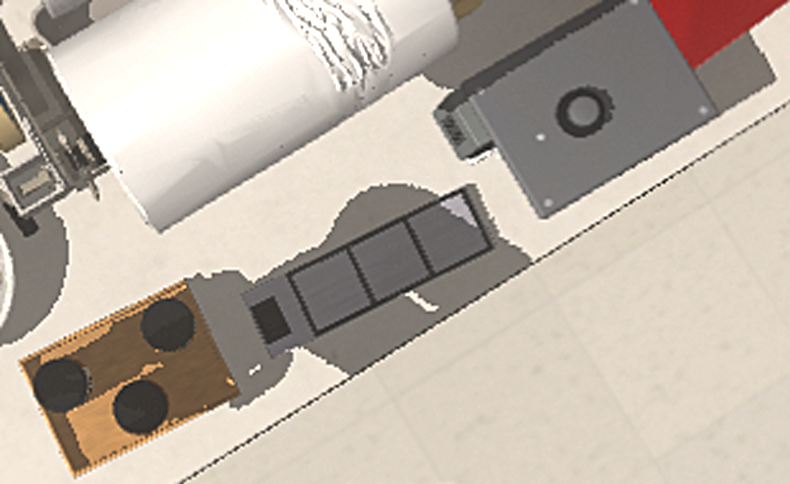

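View pics/scc.png

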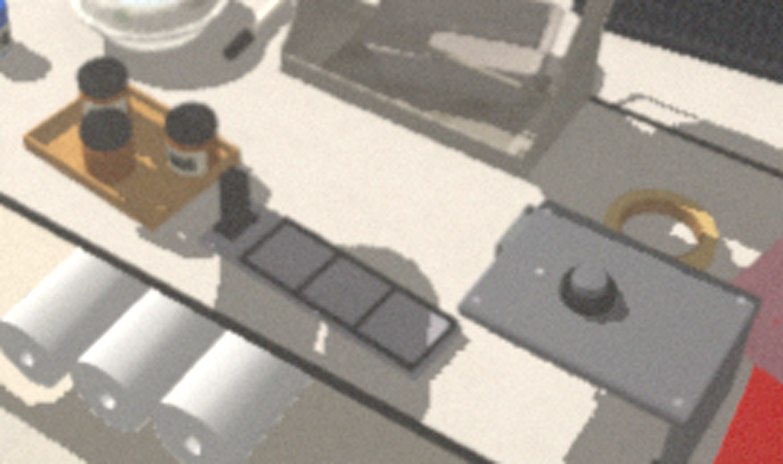

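The crops show the post at (270,320), the slide's rims at (290,272), (474,186), (492,245), (318,334), the hood with its key at (583,112), and all three black-capped jars in the tray. In the scene crop the jar at (190,140) shows its label towards the camera. The jar at (103,85) shows part of its label and the one at (106,145) shows none.

```bash
python3 - <<'E'
from h import *
f=grab('top')
T=lambda u,v:(225+(u+.5)/2.55-.5,160+(v+.5)/2.55-.5)
P={}
for n,(u,v),z in [('hA',(545,217),.114),('hB',(718,112),.114),('hC',(473,95),.114),('hD',(640,-3),.114),('key',(584,111),.132),('post',(270,320),.072),
 ('s1',(290,272),.014),('s2',(474,186),.014),('s3',(494,244),.014),('s4',(318,334),.014),('t1',(20,360),.018),('t2',(189,281),.018),('t3',(238,401),.018),('t4',(76,474),.018)]:
    P[n]=onz(f,*T(u,v),z); print(n,P[n].round(4))
d=lambda a,b:(P[b]-P[a])[:2]
for a,b in [('hA','hB'),('hA','hC'),('hB','hD'),('hC','hD'),('s1','s2'),('s4','s3'),('s1','s4'),('s2','s3'),('t1','t2'),('t4','t3'),('t1','t4'),('t2','t3')]:
    v=d(a,b); print(a,b,np.linalg.norm(v).round(4),np.degrees(np.arctan2(v[1],v[0])).round(1))
E
```

```text
hA [ 0.5092 -0.1256  0.114 ]
hB [ 0.6025 -0.2914  0.114 ]
hC [ 0.6233 -0.0646  0.114 ]
hD [ 0.7124 -0.225   0.114 ]
key [ 0.6031 -0.1615  0.132 ]
post [0.4227 0.1262 0.072 ]
s1 [0.4697 0.1037 0.014 ]
s2 [ 0.5502 -0.0807  0.014 ]
s3 [ 0.4923 -0.0981  0.014 ]
s4 [0.4086 0.078  0.014 ]
t1 [0.3904 0.3683 0.018 ]
t2 [0.4632 0.2026 0.018 ]
t3 [0.346  0.1577 0.018 ]
t4 [0.2799 0.3154 0.018 ]
hA hB 0.1903 -60.6
hA hC 0.1293 28.1
hB hD 0.1284 31.2
hC hD 0.1835 -60.9
s1 s2 0.2012 -66.4
s4 s3 0.195 -64.6
s1 s4 0.0663 -157.3
s2 s3 0.0604 -163.4
t1 t2 0.181 -66.3
t4 t3 0.171 -67.3
t1 t4 0.1225 -154.4
t2 t3 0.1255 -159.0
```

```bash
python3 - <<'E'
from h import *
t=grab('top');s=grab('scene')
def tri(a,b):
    o1,d1=ray(t,*a);o2,d2=ray(s,*b);A=np.stack([d1,-d2],1);k=np.linalg.lstsq(A,o2-o1,rcond=None)[0]
    p,q=o1+d1*k[0],o2+d2*k[1];return ((p+q)/2).round(3),np.linalg.norm(p-q).round(3)
print('roll right end c',tri((397,142),(404,172)),'left end c',tri((262,214),(303,143)))
for p in [(302,236),(391,274)]:print('foot',onz(s,*p,0).round(3))
print('bottle etc; bowl',onz(t,195,270,.068).round(3),'marker',onz(s,288,229,.01).round(3))
w=grab('wrist')
print('cam',np.array(w['world_to_cam'])[:3,:3].round(2))
E
```

```text
roll right end c (array([0.673, 0.008, 0.385]), np.float64(0.007)) left end c (array([0.547, 0.259, 0.364]), np.float64(0.012))
foot [0.568 0.333 0.   ]
foot [0.724 0.069 0.   ]
bottle etc; bowl [0.467 0.45  0.068] marker [0.538 0.372 0.01 ]
cam [[ 0.44  0.9  -0.  ]
 [ 0.86 -0.42  0.29]
 [ 0.26 -0.13 -0.96]]
```

>>> apply_moves:
  linear:
    - [-0.02,-0.08,-0.05]
    - [-0.02,-0.08,-0.05]
    - [-0.02,-0.08,-0.05]
    - [-0.02,-0.08,-0.05]
    - [-0.02,-0.08,-0.05]
    - [-0.02,-0.08,-0.05]
    - [-0.02,-0.08,-0.05]
    - [-0.02,-0.08,-0.05]
    - [-0.02,-0.08,-0.05]
    - [-0.02,-0.08,-0.05]
    - [-0.02,-0.08,-0.05]
    - [-0.02,-0.08,-0.05]
    - [-0.02,-0.08,-0.05]
    - [-0.02,-0.08,-0.05]
    - [-0.02,-0.08,-0.05]
    - [-0.02,-0.08,-0.05]
    - [-0.02,-0.08,-0.05]
    - [-0.02,-0.08,-0.05]
    - [-0.02,-0.08,-0.05]
    - [-0.02,-0.08,-0.05]
  twist: [-7,-14,-21,-28,-35,-42,-49,-56,-63,-70,-77,-84,-91,-98,-105,-112,-119,-126,-130,-130]
  gripper: [0,0,0,0,0,0,0,0,0,0,0,0,0,0,0,0,0,0,0,0]

```text
t: 2.12
tcp_pos: [0.2231, 0.4134, 0.1814]
eef_rot: [[0.916, 0.401, 0.0], [0.401, -0.916, 0.0], [0.0, -0.0, -1.0]]
ft_force: [-0.7, 0.1, -1.2]
grip_width: 0.0855
finger_force: 0.0
```

```bash
python3 - <<'E'
from h import *
f=grab('wrist','v1.png');print(arm.get_obs()['qpos'],arm.get_obs()['tcp_pos'])
for p in [(.4209,.2221),(.3671,.3233),(.3452,.2487)]:
    print([proj(f,(*p,z)).round(0) for z in (.004,.062)])
E
```

```text
[4.71573596e+01 1.65285462e+01 9.14291289e+01 2.27659878e-03
 7.20325725e+01 1.13296602e+02] [0.22309671 0.41337485 0.18136703]
[array([627.,  95.]), array([692.,  89.])]
[array([491., 103.]), array([529.,  98.])]
[array([551., 165.]), array([599., 174.])]
```

View pics/v1.png

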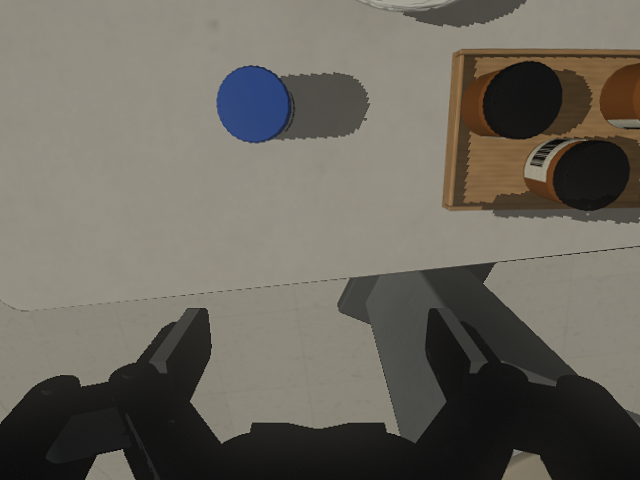

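V1 shows the label of the jar at (590,175) facing the camera around (548,160). The jar at (530,100) shows no label, and the right-hand one has a label edge at (625,123). The second view comes from the other end.

>>> apply_moves:
  linear:
    - [0.017,-0.034,0]
    - [0.034,-0.068,0]
    - [0.051,-0.102,0]
    - [0.068,-0.136,0]
    - [0.085,-0.17,0]
    - [0.102,-0.204,0]
    - [0.119,-0.238,0]
    - [0.136,-0.272,0]
    - [0.15,-0.31,0]
    - [0.15,-0.33,0]
    - [0.15,-0.33,0]
    - [0.15,-0.33,0]
  twist: [0,0,0,0,0,0,0,0,0,0,0,0]
  gripper: [0,0,0,0,0,0,0,0,0,0,0,0]

```text
t: 3.17
tcp_pos: [0.3732, 0.0827, 0.1814]
eef_rot: [[0.915, 0.403, -0.0], [0.403, -0.915, 0.0], [0.0, -0.0, -1.0]]
ft_force: [1.2, -0.1, -0.5]
grip_width: 0.0856
finger_force: 0.0
```

```bash
cat >> h.py <<'E'
def label(f,j,zb,r=.025):
    """azimuths (deg, world) of white label pixels on jar at xy j, foot height zb"""
    im=cv2.cvtColor(np.ascontiguousarray(f['pixels']),cv2.COLOR_RGB2HSV)
    out={}
    cam=ray(f,320,240)[0]; toc=np.degrees(np.arctan2(cam[1]-j[1],cam[0]-j[0]))
    for az in np.arange(-180,180,3.):
        if abs((az-toc+180)%360-180)>75: continue
        n=[]
        for dz in (.014,.017,.02,.023,.026):
            p=(j[0]+r*np.cos(np.radians(az)),j[1]+r*np.sin(np.radians(az)),zb+dz)
            u,v=proj(f,p).round().astype(int)
            if 0<=u<640 and 0<=v<480: n.append(im[v,u])
        if n:
            n=np.array(n); out[az]=(int(n[:,1].mean()),int(n[:,2].max()))
    return toc,out
E
python3 - <<'E'
from h import *
f=grab('wrist','v2.png');print(arm.get_obs()['tcp_pos'])
for n,p in dict(A=(.4209,.2221),B=(.3671,.3233),C=(.3452,.2487)).items():
    toc,o=label(f,p,.004); print(n,round(toc),{int(k):v for k,v in o.items()})
    print([proj(f,(*p,z)).round(0) for z in (.004,.062)])
E
```

```text
[0.37297695 0.08346399 0.18135488]
A -79 {-153: (123, 88), -150: (111, 102), -147: (92, 105), -144: (86, 103), -141: (67, 104), -138: (74, 104), -135: (51, 103), -132: (53, 102), -129: (56, 96), -126: (56, 102), -123: (52, 103), -120: (55, 104), -117: (54, 101), -114: (56, 99), -111: (45, 100), -108: (42, 100), -105: (43, 98), -102: (44, 98), -99: (44, 98), -96: (44, 99), -93: (44, 98), -90: (43, 98), -87: (42, 100), -84: (113, 81), -81: (144, 65), -78: (143, 65), -75: (139, 65), -72: (139, 64), -69: (139, 65), -66: (139, 65), -63: (137, 66), -60: (138, 66), -57: (139, 67), -54: (136, 67), -51: (135, 67), -48: (135, 67), -45: (134, 68), -42: (134, 67), -39: (129, 70), -36: (130, 69), -33: (129, 73), -30: (126, 74), -27: (118, 86), -24: (111, 90), -21: (109, 88), -18: (109, 144), -15: (115, 164), -12: (118, 164), -9: (118, 164), -6: (118, 162)}
[array([185.,  97.]), array([155.,  90.])]
B -70 {-144: (62, 99), -141: (73, 98), -138: (64, 98), -135: (69, 99), -132: (70, 98), -129: (59, 73), -126: (63, 84), -123: (75, 89), -120: (78, 63), -117: (56, 78), -114: (58, 67), -111: (65, 47), -1
[... 789 characters left out ...]
24, 69), -102: (127, 69), -99: (126, 69), -96: (127, 68), -93: (128, 68), -90: (132, 68), -87: (131, 68), -84: (134, 67), -81: (137, 67), -78: (137, 67), -75: (137, 67), -72: (139, 67), -69: (141, 67), -66: (142, 66), -63: (143, 66), -60: (148, 66), -57: (146, 67), -54: (150, 67), -51: (151, 66), -48: (152, 67), -45: (154, 67), -42: (155, 65), -39: (155, 65), -36: (153, 65), -33: (153, 65), -30: (158, 67), -27: (158, 66), -24: (157, 66), -21: (156, 66), -18: (159, 66), -15: (158, 68), -12: (157, 69), -9: (153, 81), -6: (137, 80), -3: (114, 77), 0: (89, 136), 3: (104, 152), 6: (119, 163), 9: (124, 171), 12: (124, 171), 15: (123, 171), 18: (123, 170)}
[array([129., 170.]), array([ 89., 179.])]
```

View pics/v2.png

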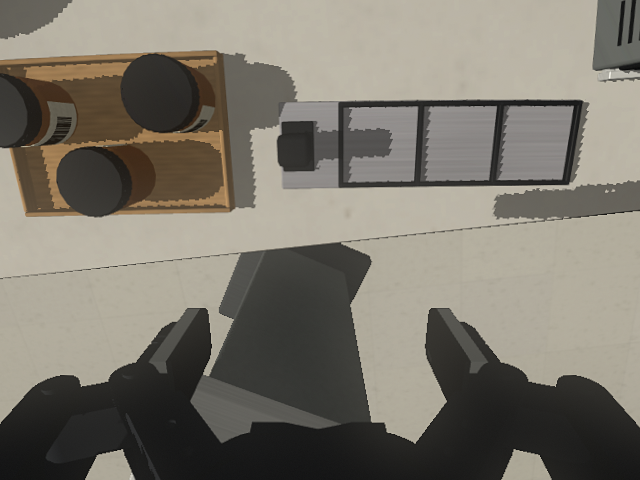

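V2 shows the jars in the tray (caps at (160,93), (94,181), (5,110)) with label edges on A and B. It also shows the post at (298,146) and the slide's rims from (340,101) to (576,186).

```bash
python3 - <<'E'
from h import *
f=grab('wrist')
P={k:onz(f,*p,z) for k,(p,z) in dict(r1=((340,101),.014),r2=((582,101),.014),r3=((576,186),.014),r4=((340,187),.014),post=((297,146),.072)).items()}
for k,v in P.items(): print(k,v.round(4))
for a,b in [('r2','r1'),('r3','r4'),('r4','r1'),('r3','r2')]:
    v=(P[b]-P[a])[:2];print(a,b,np.linalg.norm(v).round(4),np.degrees(np.arctan2(v[1],v[0])).round(1))
d=np.array([.2231,.4134,.1814])-arm.get_obs()['tcp_pos']
g=dict(f);M=np.array(f['world_to_cam']).copy();M[:3,3]-=M[:3,:3]@d;g['world_to_cam']=M
g['pixels']=cv2.imread('pics/v1.png')[:,:,::-1]
for n,p in dict(A=(.4209,.2221),C=(.3452,.2487)).items():
    toc,o=label(g,p,.004); print(n,round(toc),{int(k):v for k,v in o.items()})
E
```

```text
r1 [0.4671 0.1069 0.014 ]
r2 [ 0.5472 -0.0691  0.014 ]
r3 [ 0.4883 -0.104   0.014 ]
r4 [0.4057 0.0785 0.014 ]
post [0.4256 0.1224 0.072 ]
r2 r1 0.1933 114.5
r3 r4 0.2004 114.3
r4 r1 0.0676 24.8
r3 r2 0.0685 30.7
A 120 {-180: (43, 117), -177: (44, 115), -174: (44, 120), -171: (44, 106), -168: (43, 106), -165: (44, 106), 48: (127, 124), 51: (133, 117), 54: (154, 100), 57: (181, 71), 60: (191, 67), 63: (191, 68), 66: (191, 70), 69: (188, 72), 72: (189, 78), 75: (191, 75), 78: (191, 77), 81: (190, 79), 84: (190, 80), 87: (190, 81), 90: (190, 83), 93: (190, 83), 96: (190, 84), 99: (191, 85), 102: (190, 85), 105: (190, 87), 108: (189, 86), 111: (190, 87), 114: (190, 87), 117: (191, 87), 120: (191, 88), 123: (188, 88), 126: (189, 87), 129: (190, 86), 132: (189, 85), 135: (189, 85), 138: (189, 85), 141: (188, 84), 144: (188, 83), 147: (189, 82), 150: (190, 81), 153: (189, 80), 156: (187, 80), 159: (191, 77), 162: (197, 77), 165: (90, 103), 168: (48, 126), 171: (43, 129), 174: (42, 127), 177: (43, 123)}
C 105 {-180: (166, 77), 33: (129, 126), 36: (123, 126), 39: (95, 112), 42: (88, 95), 45: (57, 102), 48: (66, 68), 51: (75, 62), 54: (85, 33), 57: (65, 87), 60: (96, 57), 63: (57, 70), 66: (45, 73), 69: (49, 48), 72: (109, 43), 75: (50, 67), 78: (52, 88), 81: (64, 62), 84: (47, 64), 87: (45, 116), 90: (52, 74), 93: (91, 38), 96: (78, 44), 99: (46, 84), 102: (46, 114), 105: (48, 75), 108: (61, 88), 111: (44, 159), 114: (44, 156), 117: (44, 158), 120: (44, 155), 123: (43, 158), 126: (44, 157), 129: (43, 155), 132: (42, 157), 135: (98, 121), 138: (184, 86), 141: (177, 87), 144: (176, 86), 147: (174, 86), 150: (175, 85), 153: (173, 85), 156: (174, 83), 159: (171, 83), 162: (172, 82), 165: (170, 79), 168: (170, 79), 171: (169, 78), 174: (165, 77), 177: (166, 77)}
```

>>> apply_moves:
  linear:
    - [0,0.03,-0.02]
    - [0,0.06,-0.04]
    - [-0.01,0.09,-0.04]
    - [-0.02,0.12,-0.04]
    - [-0.028,0.15,-0.04]
    - [-0.028,0.165,-0.04]
    - [-0.028,0.165,-0.04]
    - [-0.028,0.165,-0.04]
    - [-0.028,0.165,-0.04]
    - [-0.028,0.165,-0.04]
    - [-0.028,0.165,-0.04]
    - [-0.028,0.165,-0.04]
    - [-0.028,0.165,-0.04]
    - [-0.028,0.165,-0.04]
    - [-0.028,0.165,-0.04]
    - [-0.028,0.165,-0.04]
    - [-0.028,0.165,-0.04]
    - [-0.028,0.165,-0.04]
    - [-0.028,0.165,-0.04]
    - [-0.028,0.165,-0.04]
  twist: [7,14,21,28,35,42,49,56,63,70,77,84,91,98,105,112,119,126,133,140]
  gripper: [0.2,0.2,0.2,0.2,0.2,0.2,0.2,0.2,0.2,0.2,0.2,0.2,0.2,0.2,0.2,0.2,0.2,0.2,0.2,0.2]

```text
t: 4.93
tcp_pos: [0.3442, 0.2495, 0.1414]
eef_rot: [[-0.963, 0.27, -0.0], [0.27, 0.963, 0.0], [0.0, 0.0, -1.0]]
ft_force: [0.1, 1.1, 0.3]
grip_width: 0.0684
finger_force: 0.0
```

>>> apply_moves:
  linear:
    - [0,0,0]
    - [0,0,0]
    - [0,0,0]
    - [0,0,0]
    - [0,0,0]
  twist: [7,14,21,24,24]
  gripper: [0.2,0.2,0.2,0.2,0.2]

```text
t: 5.35
tcp_pos: [0.3443, 0.2494, 0.1414]
eef_rot: [[-0.99, -0.14, 0.0], [-0.14, 0.99, 0.0], [-0.0, 0.0, -1.0]]
ft_force: [-0.6, -0.2, 0.7]
grip_width: 0.0686
finger_force: 0.0
```

>>> apply_moves:
  linear:
    - [0.001,0,-0.03]
    - [0.001,0,-0.06]
    - [0.001,0,-0.085]
    - [0.001,0,-0.105]
    - [0.001,0,-0.118]
    - [0.001,0,-0.125]
    - [0.001,0,-0.125]
    - [0.001,0,-0.125]
    - [0.001,0,-0.125]
    - [0.001,0,-0.125]
    - [0.001,0,-0.125]
    - [0.001,0,-0.125]
    - [0.001,0,-0.125]
    - [0.001,0,-0.11]
    - [0.001,0,-0.08]
    - [0.001,0,-0.04]
    - [0.001,0,0]
    - [0.001,0,0]
  twist: [0,0,0,0,0,0,0,0,0,0,0,0,0,0,0,0,0,0]
  gripper: [0.2,0.2,0.2,0.2,0.2,0.2,0.2,0.6,0.6,0.6,0.6,0.6,0.6,0.6,0.6,0.6,0.6,0.6]
  squeeze: 35

```text
t: 6.85
tcp_pos: [0.3486, 0.2494, 0.1477]
eef_rot: [[-0.991, -0.135, 0.012], [-0.135, 0.991, 0.004], [-0.012, 0.002, -1.0]]
ft_force: [0.9, 0.6, -0.1]
grip_width: 0.0494
finger_force: 36.7
```

>>> apply_moves:
  linear:
    - [0.01,-0.02,0]
    - [0.024,-0.046,0]
    - [0.04,-0.076,0]
    - [0.056,-0.107,0]
    - [0.072,-0.138,0]
    - [0.088,-0.168,0]
    - [0.104,-0.198,0]
    - [0.12,-0.228,0]
    - [0.136,-0.258,0]
    - [0.148,-0.283,0]
    - [0.156,-0.298,0]
    - [0.159,-0.304,0]
    - [0.159,-0.304,0]
    - [0.159,-0.304,0]
    - [0.159,-0.304,0]
  twist: [-3,-7,-12,-17,-22,-27,-32,-37,-42,-47,-51,-53.5,-53.5,-53.5,-53.5]
  gripper: [0.6,0.6,0.6,0.6,0.6,0.6,0.6,0.6,0.6,0.6,0.6,0.6,0.6,0.6,0.6]

```text
t: 8.1
tcp_pos: [0.5046, -0.055, 0.1412]
eef_rot: [[-0.699, 0.715, -0.001], [0.715, 0.699, 0.0], [0.001, -0.0, -1.0]]
ft_force: [0.4, 0.4, -2.3]
grip_width: 0.049
finger_force: 36.9
```

```bash
python3 - <<'E'
from h import *
f=grab('wrist','c1.png');o=arm.get_obs();print(o['tcp_pos'])
x,y=o['tcp_pos'][:2]
toc,q=label(f,(x,y),o['tcp_pos'][2]-.012); print(round(toc),{int(k):v for k,v in q.items()})
s=(.478,.004);X=np.array([.910,.413]);Y=np.array([-.413,.911])
for yy in (-96,-32,32,96):
  for xx in(-33,33): print(yy,xx,proj(f,(*(np.array(s)+X*xx/1e3+Y*yy/1e3),.014)).round())
E
```

```text
[ 0.50462644 -0.05487217  0.14133724]
134 {-180: (134, 103), -177: (133, 103), -174: (131, 100), -171: (130, 99), -168: (129, 96), -165: (130, 100), -162: (132, 96), -159: (117, 94), -156: (97, 91), -153: (90, 91), 60: (107, 106), 63: (133, 111), 66: (155, 111), 69: (152, 110), 72: (145, 108), 75: (145, 112), 78: (144, 114), 81: (144, 117), 84: (145, 114), 87: (144, 116), 90: (144, 110), 93: (146, 119), 96: (146, 120), 99: (147, 112), 102: (146, 110), 105: (149, 111), 108: (152, 110), 111: (154, 107), 114: (153, 108), 117: (151, 116), 120: (150, 110), 123: (151, 107), 126: (150, 106), 129: (152, 105), 132: (153, 105), 135: (153, 105), 138: (153, 105), 141: (152, 103), 144: (153, 102), 147: (150, 101), 150: (150, 100), 153: (152, 99), 156: (149, 100), 159: (148, 101), 162: (145, 108), 165: (141, 101), 168: (140, 101), 171: (137, 101), 174: (136, 100), 177: (135, 104)}
-96 -33 [264. 257.]
-96 33 [344. 284.]
-32 -33 [291. 178.]
-32 33 [375. 208.]
32 -33 [321.  88.]
32 33 [411. 123.]
96 -33 [356. -12.]
96 33 [450.  28.]
```

View pics/c1.png

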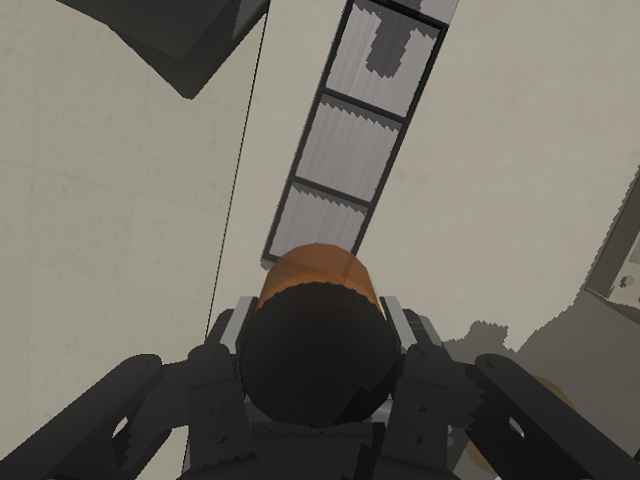

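The held jar shows no label on the camera side, as expected. The slide's dividers at (322,92)-(405,122) and (293,178)-(370,205) match the prediction within 2 mm, so I lower the jar and release it.

>>> apply_moves:
  linear:
    - [0,0,-0.03]
    - [0,0,-0.06]
    - [0,0,-0.085]
    - [0,0,-0.1]
    - [0,0,-0.11]
    - [0,0,-0.115]
    - [0,0,-0.118]
    - [0,0,-0.12]
    - [0,0,-0.12]
    - [0,0,-0.12]
    - [0,0,-0.12]
    - [0,0,-0.12]
    - [0,0,-0.12]
    - [0,0,-0.115]
    - [0,0,-0.1]
    - [0,0,-0.07]
    - [0,0,-0.035]
    - [0,0,0]
    - [0,0,0]
  twist: [0,0,0,0,0,0,0,0,0,0,0,0,0,0,0,0,0,0,0]
  gripper: [0.6,0.6,0.6,0.6,0.6,0.6,0.6,0.6,0.6,0.25,0.25,0.25,0.25,0.25,0.25,0.25,0.25,0.25,0.25]

```text
t: 9.73
tcp_pos: [0.5076, -0.0564, 0.1478]
eef_rot: [[-0.698, 0.716, 0.011], [0.716, 0.698, -0.004], [-0.01, 0.005, -1.0]]
ft_force: [0.5, 0.1, -0.0]
grip_width: 0.064
finger_force: 0.0
```

>>> apply_moves:
  linear:
    - [-0.005,0.02,0]
    - [-0.014,0.047,0]
    - [-0.023,0.077,0]
    - [-0.032,0.107,0]
    - [-0.041,0.137,0]
    - [-0.05,0.167,0]
    - [-0.059,0.197,0]
    - [-0.068,0.227,0]
    - [-0.076,0.253,0]
    - [-0.081,0.27,0]
    - [-0.0825,0.277,0]
    - [-0.0825,0.277,0]
    - [-0.0825,0.277,0]
    - [-0.0825,0.277,0]
  twist: [1,3,5,7,9,11,13,15,15,15,15,15,15,15]
  gripper: [0.15,0.15,0.15,0.15,0.15,0.15,0.15,0.15,0.15,0.15,0.15,0.15,0.15,0.15]

```text
t: 10.9
tcp_pos: [0.423, 0.2204, 0.1413]
eef_rot: [[-0.859, 0.512, 0.0], [0.512, 0.859, -0.0], [-0.0, -0.0, -1.0]]
ft_force: [0.6, 0.1, -1.0]
grip_width: 0.0725
finger_force: 0.0
```

```bash
python3 - <<'E'
from h import *
o=arm.get_obs();print(o['tcp_pos'],o['qpos'].round(1))
g=grab('top')['pixels'][:,:,::-1]
a=cv2.resize(g[100:400,150:450],(590,590));cv2.imwrite('pics/t2.png',cv2.convertScaleAbs(a,alpha=1.6,beta=10))
f=grab('wrist'); toc,q=label(f,(.4209,.2221),.004); print(round(toc),{int(k):v for k,v in q.items()})
E
```

```text
[0.42301037 0.22042792 0.14134641] [ 13.3  19.9  93.9  -0.   66.1 -45.9]
149 {-180: (48, 166), -177: (49, 152), -174: (56, 158), -171: (58, 147), -168: (77, 147), -165: (66, 148), -162: (66, 168), -159: (84, 175), -156: (80, 165), -153: (111, 161), -150: (116, 163), -147: (125, 79), -144: (104, 48), -141: (89, 44), -138: (84, 43), 75: (119, 147), 78: (120, 147), 81: (120, 148), 84: (120, 150), 87: (120, 151), 90: (120, 151), 93: (123, 151), 96: (123, 146), 99: (126, 142), 102: (141, 137), 105: (145, 129), 108: (161, 134), 111: (161, 131), 114: (166, 118), 117: (166, 119), 120: (169, 115), 123: (171, 112), 126: (171, 112), 129: (171, 112), 132: (170, 113), 135: (171, 112), 138: (171, 107), 141: (172, 110), 144: (171, 105), 147: (171, 104), 150: (170, 104), 153: (171, 102), 156: (170, 102), 159: (170, 99), 162: (171, 99), 165: (163, 116), 168: (52, 155), 171: (48, 160), 174: (46, 163), 177: (44, 175)}
```

View pics/t2.png

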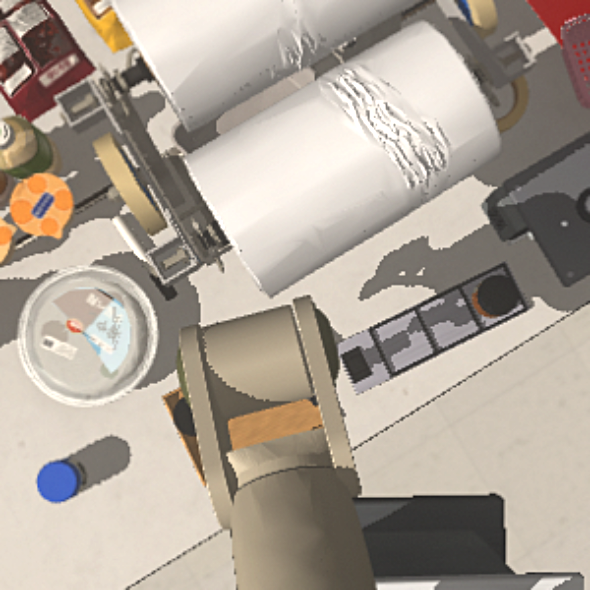

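The top view shows jar C standing in the far place at (495,295). The wrist housing's front edge at (300,300) is close to the roll's corner at (270,297), so I check that gap in numbers before descending.

```bash
python3 - <<'E'
from h import *
f=grab('top')
T=lambda u,v:(150+u/590*300,100+v/590*300)
for z in (.3,.34,.375,.41): print('roll corner',z,onz(f,*T(270,297),z).round(3),'edge mid',onz(f,*T(390,230),z).round(3),'right', onz(f,*T(498,150),z).round(3))
for z in (.35,.4,.45): print('housing front',z,onz(f,*T(180,328),z).round(3),onz(f,*T(300,298),z).round(3),onz(f,*T(335,335),z).round(3))
s=grab('scene','s2.png')
E
```

```text
roll corner 0.3 [0.488 0.215 0.3  ] edge mid [0.553 0.095 0.3  ] right [ 0.631 -0.017  0.3  ]
roll corner 0.34 [0.485 0.213 0.34 ] edge mid [0.547 0.097 0.34 ] right [ 0.623 -0.01   0.34 ]
roll corner 0.375 [0.482 0.211 0.375] edge mid [0.542 0.1   0.375] right [ 0.615 -0.004  0.375]
roll corner 0.41 [0.48 0.21 0.41] edge mid [0.537 0.102 0.41 ] right [0.607 0.003 0.41 ]
housing front 0.35 [0.457 0.298 0.35 ] [0.483 0.185 0.35 ] [0.447 0.153 0.35 ]
housing front 0.4 [0.455 0.291 0.4  ] [0.479 0.183 0.4  ] [0.445 0.153 0.4  ]
housing front 0.45 [0.452 0.284 0.45 ] [0.475 0.182 0.45 ] [0.443 0.154 0.45 ]
```

View pics/s2.png

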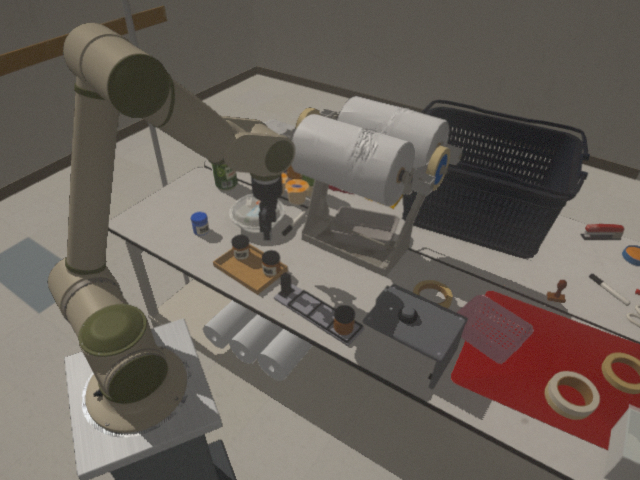

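The gap is about 15 mm at this height and grows on the way down, because the roll curves away below its axis. I pick jar A.

>>> apply_moves:
  linear:
    - [-0.002,0.0015,-0.02]
    - [-0.002,0.0015,-0.045]
    - [-0.002,0.0015,-0.07]
    - [-0.002,0.0015,-0.095]
    - [-0.002,0.0015,-0.113]
    - [-0.002,0.0015,-0.125]
    - [-0.002,0.0015,-0.125]
    - [-0.002,0.0015,-0.125]
    - [-0.002,0.0015,-0.125]
    - [-0.002,0.0015,-0.125]
    - [-0.002,0.0015,-0.125]
    - [-0.002,0.0015,-0.125]
    - [-0.002,0.0015,-0.125]
    - [-0.002,0.0015,-0.11]
    - [-0.002,0.0015,-0.085]
    - [-0.002,0.0015,-0.055]
    - [-0.002,0.0015,-0.035]
    - [-0.002,0.0015,-0.035]
  twist: [0,0,0,0,0,0,0,0,0,0,0,0,0,0,0,0,0,0]
  gripper: [0.15,0.15,0.15,0.15,0.15,0.15,0.15,0.6,0.6,0.6,0.6,0.6,0.6,0.6,0.6,0.6,0.6,0.6]

```text
t: 12.6
tcp_pos: [0.4222, 0.2234, 0.1101]
eef_rot: [[-0.86, 0.511, 0.007], [0.511, 0.86, 0.002], [-0.005, 0.005, -1.0]]
ft_force: [1.2, 0.8, -0.7]
grip_width: 0.0493
finger_force: 36.7
```

>>> apply_moves:
  linear:
    - [-0.002,-0.02,0]
    - [-0.005,-0.045,0]
    - [-0.008,-0.07,0]
    - [-0.011,-0.1,0]
    - [-0.014,-0.13,0]
    - [-0.017,-0.16,0]
    - [-0.02,-0.18,0]
    - [-0.02,-0.19,0]
    - [-0.02,-0.19,0]
    - [-0.02,-0.19,0]
    - [-0.02,-0.19,0]
    - [-0.02,-0.19,0]
    - [-0.02,-0.19,0]
    - [-0.02,-0.19,0]
    - [-0.02,-0.19,0]
    - [-0.02,-0.19,0]
    - [-0.02,-0.19,0]
    - [-0.02,-0.19,0]
    - [-0.02,-0.19,0]
    - [-0.02,-0.19,0]
  twist: [-7,-14,-21,-28,-35,-42,-49,-56,-63,-70,-77,-84,-91,-98,-105,-112,-119,-126,-133,-140]
  gripper: [0.6,0.6,0.6,0.6,0.6,0.6,0.6,0.6,0.6,0.6,0.6,0.6,0.6,0.6,0.6,0.6,0.6,0.6,0.6,0.6]

```text
t: 14.27
tcp_pos: [0.4001, 0.033, 0.1057]
eef_rot: [[0.988, 0.155, -0.001], [0.155, -0.988, 0.0], [-0.001, -0.001, -1.0]]
ft_force: [-0.4, -0.0, -0.6]
grip_width: 0.0491
finger_force: 36.8
```

>>> apply_moves:
  linear:
    - [0.01,-0.005,0]
    - [0.025,-0.01,0]
    - [0.045,-0.018,0]
    - [0.065,-0.024,0]
    - [0.077,-0.028,0]
    - [0.077,-0.028,0]
    - [0.077,-0.028,0]
    - [0.077,-0.028,0]
    - [0.077,-0.028,0]
    - [0.077,-0.028,0]
    - [0.077,-0.028,0]
  twist: [-7,-14,-21,-28,-35,-42,-49,-55.5,-55.5,-55.5,-55.5]
  gripper: [0.6,0.6,0.6,0.6,0.6,0.6,0.6,0.6,0.6,0.6,0.6]

```text
t: 15.18
tcp_pos: [0.4773, 0.0049, 0.106]
eef_rot: [[0.694, -0.72, -0.001], [-0.72, -0.694, 0.0], [-0.001, 0.0, -1.0]]
ft_force: [-1.1, -0.1, -0.7]
grip_width: 0.0494
finger_force: 36.8
```

>>> apply_moves:
  linear:
    - [0,0,-0.025]
    - [0,0,-0.05]
    - [0,0,-0.065]
    - [0,0,-0.075]
    - [0,0,-0.08]
    - [0,0,-0.083]
    - [0,0,-0.085]
    - [0,0,-0.085]
    - [0,0,-0.085]
    - [0,0,-0.085]
    - [0,0,-0.085]
    - [0,0,-0.085]
    - [0,0,-0.08]
    - [0,0,-0.065]
    - [0,0,-0.035]
    - [0,0,0]
    - [0,0,0]
  twist: [0,0,0,0,0,0,0,0,0,0,0,0,0,0,0,0,0]
  gripper: [0.6,0.6,0.6,0.6,0.6,0.6,0.6,0.6,0.25,0.25,0.25,0.25,0.25,0.25,0.25,0.25,0.25]

```text
t: 16.6
tcp_pos: [0.4801, 0.0044, 0.1119]
eef_rot: [[0.692, -0.722, 0.01], [-0.722, -0.692, -0.002], [0.008, -0.005, -1.0]]
ft_force: [1.1, 0.8, 1.6]
grip_width: 0.0643
finger_force: 0.0
```

```bash
python3 - <<'E'
from h import *
f=grab('top');im=f['pixels'].max(2)
m=(im<45).astype(np.uint8);roi=np.zeros_like(m);roi[270:345,232:320]=1
n,l,s,ct=cv2.connectedComponentsWithStats(m*roi)
for i in range(1,n):
    if s[i,4]>100: print(s[i],onz(f,*ct[i],.062).round(4))
print(arm.get_obs()['tcp_pos'])
E
```

```text
[238 300  23  22 365] [0.367  0.3235 0.062 ]
[0.47906201 0.00457867 0.10935286]
```

>>> apply_moves:
  linear:
    - [-0.02,0.02,0]
    - [-0.045,0.045,0]
    - [-0.07,0.07,0]
    - [-0.09,0.1,0]
    - [-0.1,0.13,0]
    - [-0.11,0.16,0]
    - [-0.11,0.19,0]
    - [-0.11,0.22,0]
    - [-0.11,0.25,0]
    - [-0.11,0.28,0]
    - [-0.11,0.305,0]
    - [-0.1105,0.3195,0]
    - [-0.1105,0.3195,0]
    - [-0.1105,0.3195,0]
    - [-0.1105,0.3195,0]
  twist: [3,7,11,15,19,23,27,31,35,36,36,36,36,36,36]
  gripper: [0.1,0.1,0.1,0.1,0.1,0.1,0.1,0.1,0.1,0.1,0.1,0.1,0.1,0.1,0.1]

```text
t: 17.9
tcp_pos: [0.3667, 0.3235, 0.1058]
eef_rot: [[0.984, -0.178, -0.001], [-0.178, -0.984, -0.001], [-0.001, 0.001, -1.0]]
ft_force: [-0.1, 0.5, -1.5]
grip_width: 0.0769
finger_force: 0.0
```

>>> apply_moves:
  linear:
    - [0,0,-0.025]
    - [0,0,-0.05]
    - [0,0,-0.07]
    - [0,0,-0.085]
    - [0,0,-0.09]
    - [0,0,-0.09]
    - [0,0,-0.09]
    - [0,0,-0.09]
    - [0,0,-0.09]
    - [0,0,-0.09]
    - [0,0,-0.09]
    - [0,0,-0.09]
    - [0,0,-0.08]
    - [0,0,-0.055]
    - [0,0,-0.025]
    - [0,0,0]
    - [0,0,0]
  twist: [0,0,0,0,0,0,0,0,0,0,0,0,0,0,0,0,0]
  gripper: [0.1,0.1,0.1,0.1,0.1,0.1,0.6,0.6,0.6,0.6,0.6,0.6,0.6,0.6,0.6,0.6,0.6]

```text
t: 19.32
tcp_pos: [0.3688, 0.3254, 0.111]
eef_rot: [[0.984, -0.177, 0.008], [-0.177, -0.984, 0.004], [0.007, -0.006, -1.0]]
ft_force: [1.1, 0.7, -0.2]
grip_width: 0.0493
finger_force: 36.7
```

>>> apply_moves:
  linear:
    - [0,-0.02,0]
    - [0,-0.045,0]
    - [0,-0.07,0]
    - [0,-0.1,0]
    - [0,-0.13,0]
    - [0,-0.16,0]
    - [0,-0.18,0]
    - [0,-0.18,0]
    - [0,-0.18,0]
    - [0,-0.18,0]
    - [0,-0.18,0]
    - [0,-0.18,0]
    - [0.01,-0.19,0]
    - [0.025,-0.205,0]
    - [0.04,-0.22,0]
    - [0.055,-0.235,0]
    - [0.07,-0.248,0]
    - [0.08,-0.257,0]
    - [0.0845,-0.261,0]
    - [0.0845,-0.261,0]
  twist: [7,14,21,28,35,42,49,56,63,70,77,84,91,98,105,112,119,126,133,137.5]
  gripper: [0.6,0.6,0.6,0.6,0.6,0.6,0.6,0.6,0.6,0.6,0.6,0.6,0.6,0.6,0.6,0.6,0.6,0.6,0.6,0.6]

```text
t: 20.98
tcp_pos: [0.4524, 0.0624, 0.106]
eef_rot: [[-0.609, 0.793, 0.0], [0.793, 0.609, -0.0], [-0.0, 0.0, -1.0]]
ft_force: [0.3, 0.8, -1.3]
grip_width: 0.0491
finger_force: 36.8
```

>>> apply_moves:
  linear:
    - [0,0,0]
    - [0,0,0]
    - [0,0,-0.025]
    - [0,0,-0.05]
    - [0,0,-0.065]
    - [0,0,-0.075]
    - [0,0,-0.08]
    - [0,0,-0.083]
    - [0,0,-0.085]
    - [0,0,-0.085]
    - [0,0,-0.085]
    - [0,0,-0.085]
    - [0,0,-0.085]
    - [0,0,-0.085]
    - [0,0,-0.08]
    - [0,0,-0.065]
    - [0,0,-0.035]
    - [0,0,0]
    - [0,0,0]
  twist: [0,0,0,0,0,0,0,0,0,0,0,0,0,0,0,0,0,0,0]
  gripper: [0.6,0.6,0.6,0.6,0.6,0.6,0.6,0.6,0.6,0.6,0.25,0.25,0.25,0.25,0.25,0.25,0.25,0.25,0.25]

```text
t: 22.57
tcp_pos: [0.4541, 0.0632, 0.1116]
eef_rot: [[-0.606, 0.796, 0.01], [0.796, 0.606, -0.001], [-0.007, 0.007, -1.0]]
ft_force: [1.6, 0.3, 1.0]
grip_width: 0.0644
finger_force: 0.0
```

>>> apply_moves:
  linear:
    - [-0.02,0.01,0.01]
    - [-0.05,0.02,0.03]
    - [-0.08,0.04,0.03]
    - [-0.09,0.06,0.03]
    - [-0.09,0.08,0.03]
    - [-0.09,0.1,0.03]
    - [-0.09,0.12,0.03]
    - [-0.09,0.13,0.03]
    - [-0.09,0.13,0.03]
    - [-0.09,0.13,0.03]
    - [-0.09,0.13,0.03]
    - [-0.09,0.13,0.03]
    - [-0.09,0.13,0.03]
    - [-0.09,0.13,0.03]
    - [-0.09,0.13,0.03]
    - [-0.09,0.13,0.03]
    - [-0.09,0.13,0.03]
  twist: [-7,-14,-21,-28,-35,-42,-49,-56,-63,-70,-77,-84,-91,-98,-103,-103,-103]
  gripper: [0.1,0.1,0.1,0.1,0.1,0.1,0.1,0.1,0.1,0.1,0.1,0.1,0.1,0.1,0.1,0.1,0.1]

```text
t: 23.98
tcp_pos: [0.3615, 0.1933, 0.1364]
eef_rot: [[0.91, 0.414, 0.0], [0.414, -0.91, 0.0], [0.0, 0.0, -1.0]]
ft_force: [0.2, 0.6, 0.3]
grip_width: 0.0775
finger_force: 0.0
```

```bash
python3 - <<'E'
from h import *
f=grab('wrist','v3.png')
o=arm.get_obs();print(o['tcp_pos'],o['eef_rot'][:2,0])
for n,p in dict(A=(.478,.004),B=(.4516,.0623),C=(.5044,-.0543)).items():
    toc,q=label(f,p,.008); print(n,round(toc),{int(k):v for k,v in q.items() if 30<k<130},proj(f,(*p,.066)).round())
E
```

```text
[0.36153649 0.19333009 0.13636691] [0.91042062 0.41368378]
A 102 {33: (50, 15), 36: (54, 20), 39: (48, 21), 42: (47, 38), 45: (51, 70), 48: (46, 90), 51: (43, 101), 54: (40, 101), 57: (46, 81), 60: (43, 131), 63: (42, 92), 66: (42, 93), 69: (42, 91), 72: (41, 90), 75: (32, 91), 78: (25, 89), 81: (17, 90), 84: (14, 29), 87: (12, 29), 90: (12, 29), 93: (11, 29), 96: (16, 29), 99: (16, 29), 102: (18, 28), 105: (13, 29), 108: (14, 29), 111: (14, 29), 114: (18, 29), 117: (17, 30), 120: (14, 30), 123: (14, 31), 126: (19, 30), 129: (19, 30)} [682. 214.]
B 98 {33: (41, 120), 36: (41, 107), 39: (46, 126), 42: (43, 89), 45: (41, 109), 48: (41, 104), 51: (43, 105), 54: (41, 84), 57: (45, 63), 60: (43, 136), 63: (42, 149), 66: (42, 155), 69: (42, 160), 72: (42, 158), 75: (43, 166), 78: (43, 170), 81: (43, 167), 84: (43, 177), 87: (167, 96), 90: (161, 99), 93: (162, 100), 96: (162, 100), 99: (163, 100), 102: (162, 101), 105: (163, 103), 108: (163, 103), 111: (163, 103), 114: (164, 103), 117: (162, 103), 120: (162, 103), 123: (162, 102), 126: (162, 102), 129: (160, 100)} [582. 213.]
C 105 {} [774. 215.]
```

View pics/v3.png

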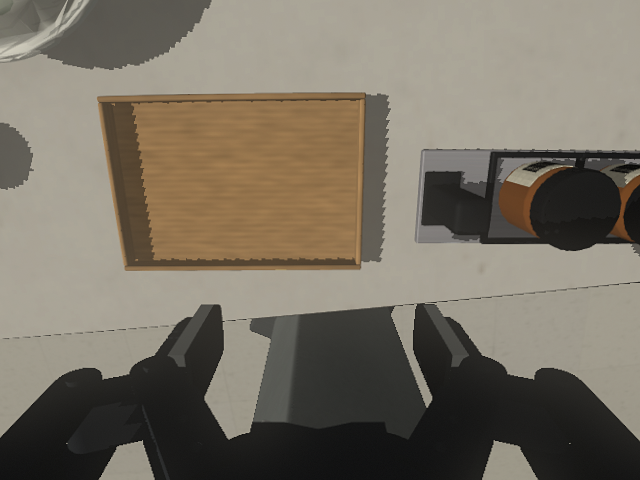

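V3 shows jar B on the slide with its label edge at azimuth 85°, as expected, plus the top of jar A's label. The tray is empty at (235,180) and the post is at (440,195). Now the post.

>>> apply_moves:
  linear:
    - [0,-0.01,0]
    - [0,-0.02,0]
    - [0,-0.03,0]
    - [0,-0.04,0]
    - [0,-0.05,0]
    - [0,-0.06,0]
    - [0,-0.069,0]
    - [0,-0.069,0]
    - [0,-0.069,0]
    - [0.01,-0.069,0]
    - [0.03,-0.069,0]
    - [0.05,-0.069,0]
    - [0.0624,-0.069,0]
    - [0.0624,-0.069,0]
    - [0.0624,-0.069,0]
    - [0.0624,-0.069,0]
  twist: [7,14,21,28,35,42,49,56,63,70,77,84,90,90,90,90]
  gripper: [0.4,0.4,0.4,0.4,0.4,0.4,0.4,0.4,0.4,0.4,0.4,0.4,0.4,0.4,0.4,0.4]

```text
t: 25.37
tcp_pos: [0.423, 0.1244, 0.1361]
eef_rot: [[-0.41, 0.912, -0.001], [0.912, 0.41, 0.0], [0.0, -0.001, -1.0]]
ft_force: [0.4, 0.2, -0.4]
grip_width: 0.0511
finger_force: 0.0
```

```bash
python3 - <<'E'
from h import *
f=grab('top');im=f['pixels'].max(2)
m=(im<45).astype(np.uint8);roi=np.zeros_like(m);roi[230:300,325:425]=1
n,l,s,ct=cv2.connectedComponentsWithStats(m*roi)
for i in range(1,n):
    if s[i,4]>60: print(s[i],onz(f,*ct[i],.066).round(4))
w=grab('wrist','p1.png');o=arm.get_obs();print(o['tcp_pos'],proj(w,(.4239,.1233,.072)).round())
c=cv2.resize(f['pixels'][215:305,310:440,::-1],None,fx=3,fy=3,interpolation=cv2.INTER_CUBIC)
c=cv2.convertScaleAbs(c,alpha=1.7,beta=10);d=w['pixels'][200:470,130:520,::-1]
d=cv2.convertScaleAbs(d,alpha=1.8,beta=10)
cv2.imwrite('pics/p1b.png',np.hstack([c,d]))
E
```

```text
[ 364  233   55   62 1040] [ 0.4875 -0.0204  0.066 ]
[0.42311545 0.12442895 0.13635149] [319. 265.]
```

View pics/p1b.png

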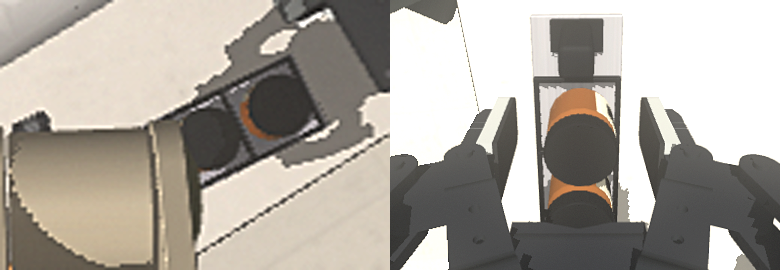

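The crop shows jars A and B in their places and the post at wrist pixel (317,236). That is about 29 px off my prediction of (319,265), so I measure the post numerically.

```bash
python3 - <<'E'
from h import *
w=grab('wrist');im=w['pixels'].max(2)
for v in range(210,284,6): print(v,im[v,274:366:4])
for z in (.008,.072):
  print(z,[onz(w,u,v,z)[:2].round(4) for u,v in ((290,219),(344,219),(290,251),(344,251),(317,219),(317,251))])
S=np.array([.478,.004]);X=np.array([.910,.413]);Y=np.array([-.413,.911])
for xx,yy,z in ((-35,146,.008),(35,146,.008),(-11,142,.072),(11,142,.072),(-11,120,.072),(11,120,.072),(0,120,.008),(0,142,.008),(-33,96,.014),(33,96,.014)):
  print(xx,yy,z,proj(w,(*(S+X*xx/1e3+Y*yy/1e3),z)).round())
f=grab('top');
for v in range(276,294,2): print(v,f['pixels'][v,318:346:2].max(1))
E
```

```text
210 [163 163 162 163 162 162 162 162 162 161 162 162 161 162 163 164 162 162
 162 162 163 163 163]
216 [140 143 144 144 142 144 141 140 143 141 143 140 141 139 142 142 138 141
 138 140 138 137 119]
222 [122 126 126 124  45  50  50  50  48  48  48  47  48  48  49  48  50  42
 125 126 127 126 120]
228 [124 126 126 124  50  49  48  47  48  47  47  47  47  47  45  48  49  42
 124 125 126 126 125]
234 [124 124 126 124  59  49  49  46  47  46  46  47  47  46  45  47  47  51
 124 124 127 127 131]
240 [123 125 126 125  71  48  48  46  46  46  45  46  45  46  45  46  46  48
 124 124 126 125 150]
246 [123 124 126 125  82  48  46  47  49  48  48  47  47  46  45  46  45  50
 123 124 126 125 150]
252 [125 124 125 124 118  66  43  45  46  46  45  45  46  45  45  60  67 100
 123 123 127 125 149]
258 [124 124 125 124 122 122  44  45  45  44  44  44  45  44  43 104 122 123
 123 124 127 125 151]
264 [124 124 123 124 123 121  54  44  44  45  44  44  43  43  42 105 122 123
 122 124 127 126 153]
270 [123 123 123 123 122 120  65  44  43  44  43  41  42  42  41 104 122 122
 124 124 126 126 156]
276 [ 82  7
[... 606 characters left out ...]
20 0.072 [300. 282.]
11 120 0.072 [337. 282.]
0 120 0.008 [319. 249.]
0 142 0.008 [319. 221.]
-33 96 0.014 [276. 281.]
33 96 0.014 [362. 281.]
276 [100 100 100 100 100 100 101 101 101 101 102 102 101 102]
278 [104 104 103 103 105 105 106 106 105 105 105 105 107 106]
280 [109 108 108 108 108 109 109 108 109 109 110 110 109 109]
282 [116 112 113 112 112 113 113 112 113 113 113 113 113 113]
284 [ 56 116 113 114 114 114 114 115 115 114 116 114 115 115]
286 [ 55  55 116 115 115 115 115 115 116 115 116 115 115 115]
288 [ 60  61 122 114 115 114 115 115 114 114 114 114 115 115]
290 [ 58  56  59 121 114 114 114 113 114 114 114 113 113 113]
292 [ 56  56  56  49 121 113 112 113 114 111 112 112 113 111]
```

The plate and rim edges match the prediction exactly. The wide dark patch is the post's foot on the plate, and the post itself (300 to 337, rows 250 to 280) is where predicted. I descend and grip it.

>>> apply_moves:
  linear:
    - [0,0,-0.025]
    - [0,0,-0.05]
    - [0,0,-0.075]
    - [0,0,-0.092]
    - [0,0,-0.1]
    - [0,0,-0.1]
    - [0,0,-0.1]
    - [0,0,-0.1]
    - [0,0,-0.1]
    - [0,0,-0.1]
    - [0,0,-0.1]
    - [0,0,-0.1]
    - [0,0,-0.1]
  twist: [0,0,0,0,0,0,0,0,0,0,0,0,0]
  gripper: [0.4,0.4,0.4,0.4,0.4,0.4,0.9,0.9,0.9,0.9,0.9,0.9,0.9]
  squeeze: 70

```text
t: 26.65
tcp_pos: [0.4242, 0.1244, 0.0375]
eef_rot: [[-0.411, 0.912, 0.002], [0.912, 0.411, 0.0], [-0.001, 0.001, -1.0]]
ft_force: [-2.2, -1.7, 6.0]
grip_width: 0.0213
finger_force: 69.6
```

>>> apply_moves:
  linear:
    - [-0.001,-0.001,0]
    - [-0.003,-0.002,0]
    - [-0.005,-0.003,0]
    - [-0.007,-0.0045,0]
    - [-0.0085,-0.0055,0]
    - [-0.0085,-0.0055,0]
    - [-0.0085,-0.0055,0]
    - [-0.0085,-0.0055,0]
  twist: [0.6,1.4,2.4,3.4,4.4,5,5,5]
  gripper: [0.9,0.9,0.9,0.9,0.9,0.9,0.9,0.9]

```text
t: 27.32
tcp_pos: [0.4156, 0.1189, 0.0375]
eef_rot: [[-0.488, 0.873, 0.001], [0.873, 0.488, 0.0], [-0.0, 0.001, -1.0]]
ft_force: [-2.9, 0.0, 8.5]
grip_width: 0.0211
finger_force: 70.0
```

```bash
python3 - <<'E'
from h import *
o=arm.get_obs();print(o['tcp_pos'],np.degrees(np.arctan2(o['eef_rot'][1,0],o['eef_rot'][0,0])))
f=grab('top');im=f['pixels'].copy()
# hood edge lines from canny on hood near & +y edges
g=cv2.cvtColor(im,cv2.COLOR_RGB2GRAY)
m=((g>45)&(g<100)).astype(np.uint8)
hsv=cv2.cvtColor(im,cv2.COLOR_RGB2HSV)
print('hood px',im[215,430],im[190,480],'table',im[235,470],im[250,445])
e=cv2.Canny(cv2.GaussianBlur(g,(3,3),0),30,80);e[:,:400]=0;e[:150]=0;e[255:]=0;e[:,535:]=0
for l in cv2.HoughLinesP(e,1,np.pi/360,25,minLineLength=35,maxLineGap=6)[:,0]:
    a,b=onz(f,l[0],l[1],.114),onz(f,l[2],l[3],.114);print(l,a[:2].round(4),b[:2].round(4),np.degrees(np.arctan2(*(b-a)[1::-1])).round(1),np.linalg.norm(b-a).round(3))
m2=(im.max(2)<45).astype(np.uint8);r=np.zeros_like(m2);r[215:300,330:435]=1
c=cv2.HoughCircles(cv2.resize(g[225:285,345:430],None,fx=4,fy=4),cv2.HOUGH_GRADIENT,1.5,60,param1=80,param2=18,minRadius=34,maxRadius=50)
if c is not None:
    for u,v,q in c[0][:6]: print(onz(f,345+u/4,225+v/4,.066).round(4),q/4)
E
```

```text
[0.41561424 0.11889629 0.03749511] 119.20929461008137
hood px [64 63 63] [62 60 59] table [68 64 60] [68 64 60]
[449 254 533 202] [ 0.4872 -0.1493] [ 0.6051 -0.3558] -60.3 0.238
[401 203 475 156] [ 0.6094 -0.0424] [ 0.7185 -0.2237] -59.0 0.212
[486 217 528 192] [ 0.5718 -0.2411] [ 0.6292 -0.3455] -61.2 0.119
[405 192 462 159] [ 0.6353 -0.0529] [ 0.7118 -0.1921] -61.2 0.159
[495 188 534 159] [ 0.6404 -0.2668] [ 0.7088 -0.3658] -55.4 0.12
[470 150 503 195] [ 0.7333 -0.2126] [ 0.6233 -0.2849] -146.7 0.132
[ 0.5102 -0.0518  0.066 ] 11.875
[0.4836 0.0072 0.066 ] 12.2875
[ 0.4714 -0.0829  0.066 ] 10.6375
[0.4525 0.0596 0.066 ] 11.0125
[ 0.4533 -0.0495  0.066 ] 9.4
[0.5188 0.0412 0.066 ] 11.875
```

>>> apply_moves:
  linear:
    - [0.0015,-0.0025,0]
    - [0.004,-0.007,0]
    - [0.008,-0.014,0]
    - [0.0122,-0.0218,0]
    - [0.0166,-0.0297,0]
    - [0.021,-0.0375,0]
    - [0.0254,-0.0454,0]
    - [0.0298,-0.0532,0]
    - [0.0342,-0.0611,0]
    - [0.0386,-0.069,0]
    - [0.043,-0.0768,0]
    - [0.0474,-0.0846,0]
    - [0.0518,-0.0925,0]
    - [0.0562,-0.1004,0]
    - [0.0606,-0.1082,0]
    - [0.065,-0.116,0]
    - [0.0694,-0.1239,0]
    - [0.0738,-0.1318,0]
    - [0.0775,-0.1384,0]
    - [0.0795,-0.1418,0]
  twist: [0,0,0,0,0,0,0,0,0,0,0,0,0,0,0,0,0,0,0,0]
  gripper: [0.9,0.9,0.9,0.9,0.9,0.9,0.9,0.9,0.9,0.9,0.9,0.9,0.9,0.9,0.9,0.9,0.9,0.9,0.9,0.9]

```text
t: 29.03
tcp_pos: [0.4944, -0.0221, 0.0375]
eef_rot: [[-0.489, 0.872, -0.001], [0.872, 0.489, 0.002], [0.002, 0.0, -1.0]]
ft_force: [-5.7, 11.1, 12.0]
grip_width: 0.0216
finger_force: 70.3
```

>>> apply_moves:
  linear:
    - [0.002,-0.0035,0]
    - [0.005,-0.009,0]
    - [0.009,-0.016,0]
    - [0.012,-0.0215,0]
    - [0.0147,-0.0262,0]
    - [0.0147,-0.0262,0]
    - [0.0147,-0.0262,0]
  twist: [0,0,0,0,0,0,0]
  gripper: [0.9,0.9,0.9,0.9,0.9,0.9,0.9]

```text
t: 29.62
tcp_pos: [0.5095, -0.0488, 0.0375]
eef_rot: [[-0.489, 0.872, 0.001], [0.872, 0.489, 0.0], [-0.0, 0.001, -1.0]]
ft_force: [-2.0, 1.7, 5.1]
grip_width: 0.0212
finger_force: 69.5
```

>>> apply_moves:
  linear:
    - [0.001,-0.0017,0]
    - [0.002,-0.0035,0]
    - [0.003,-0.0052,0]
    - [0.003,-0.0052,0]
  twist: [0,0,0,0]
  gripper: [0.9,0.9,0.9,0.9]

```text
t: 29.95
tcp_pos: [0.5109, -0.0515, 0.0375]
eef_rot: [[-0.489, 0.872, -0.003], [0.872, 0.489, 0.005], [0.005, -0.0, -1.0]]
ft_force: [-8.6, 17.2, 13.7]
grip_width: 0.0209
finger_force: 70.6
```

>>> apply_moves:
  linear:
    - [0.0015,0.0003,0]
    - [0.003,0.0006,0]
    - [0.0045,0.001,0]
    - [0.0055,0.0015,0]
    - [0.0055,0.0015,0]
    - [0.0055,0.0015,0]
  twist: [0,0,0,0,0,0]
  gripper: [0.9,0.9,0.9,0.9,0.9,0.9]

```text
t: 30.45
tcp_pos: [0.5126, -0.0505, 0.0376]
eef_rot: [[-0.489, 0.872, -0.012], [0.872, 0.489, 0.004], [0.009, -0.008, -1.0]]
ft_force: [-27.1, 8.9, 27.8]
grip_width: 0.0212
finger_force: 72.9
```

```bash
python3 - <<'E'
from h import *
w=grab('wrist');o=arm.get_obs()
c=cv2.convertScaleAbs(w['pixels'][:,:,::-1],alpha=1.8,beta=10);cv2.imwrite('pics/f1.png',c)
P=o['tcp_pos'][:2];Y=o['eef_rot'][:2,0]/np.linalg.norm(o['eef_rot'][:2,0]);X=np.array([Y[1],-Y[0]])
print(P,X)
for xx,yy,z in ((35,15,.008),(-35,15,.008),(35,-48,.008),(35,-60,.008),(-35,-48,.008)):
  print(xx,yy,proj(w,(*(P+X*xx/1e3+Y*yy/1e3),z)).round())
E
```

```text
[ 0.51258143 -0.05049998] [0.87251288 0.48859112]
35 15 [390. 259.]
-35 15 [247. 258.]
35 -48 [383. 369.]
35 -60 [382. 387.]
-35 -48 [254. 368.]
```

View pics/f1.png

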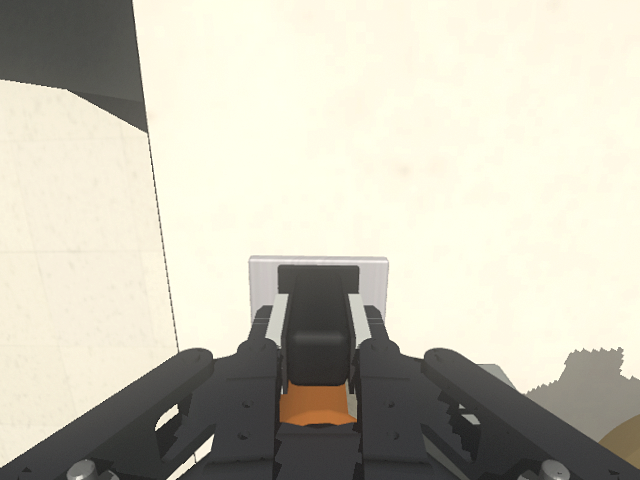

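>>> apply_moves:
  linear:
    - [-0.001,0.0015,0.001]
    - [-0.0015,0.003,0.002]
    - [-0.0015,0.003,0.0025]
    - [-0.0015,0.003,0.0025]
  twist: [0,0,0,0]
  gripper: [0.9,0.9,0.9,0.9]

```text
t: 30.83
tcp_pos: [0.5142, -0.0496, 0.0384]
eef_rot: [[-0.488, 0.873, -0.006], [0.873, 0.488, 0.001], [0.004, -0.005, -1.0]]
ft_force: [-7.8, -2.4, -2.2]
grip_width: 0.0204
finger_force: 69.7
```

>>> apply_moves:
  linear:
    - [0.001,0.0005,0]
    - [0.0017,0.001,0]
    - [0.0017,0.001,0]
    - [0.0017,0.001,0]
  twist: [0,0,0,0]
  gripper: [0.9,0.9,0.9,0.9]

```text
t: 31.17
tcp_pos: [0.5145, -0.0493, 0.0384]
eef_rot: [[-0.488, 0.873, -0.009], [0.873, 0.488, 0.0], [0.005, -0.008, -1.0]]
ft_force: [-14.6, -7.6, 0.5]
grip_width: 0.021
finger_force: 70.6
```

>>> apply_moves:
  linear:
    - [0.001,-0.0015,0]
    - [0.002,-0.003,0]
    - [0.003,-0.0045,0]
    - [0.003,-0.0045,0]
    - [0.003,-0.0045,0]
  twist: [0,0,0,0,0]
  gripper: [0.9,0.9,0.9,0.9,0.9]

```text
t: 31.58
tcp_pos: [0.5144, -0.0495, 0.0379]
eef_rot: [[-0.489, 0.872, -0.016], [0.872, 0.489, 0.007], [0.014, -0.011, -1.0]]
ft_force: [-23.2, 15.4, 7.0]
grip_width: 0.0209
finger_force: 71.8
```

>>> apply_moves:
  linear:
    - [-0.001,0.001,0]
    - [-0.001,0.001,0]
    - [-0.001,0.001,0]
    - [-0.001,0.001,0]
    - [-0.001,0.001,0.02]
    - [-0.001,0.001,0.05]
    - [-0.001,0.001,0.085]
    - [-0.001,0.001,0.12]
    - [-0.001,0.001,0.15]
    - [0.01,-0.02,0.15]
    - [0.03,-0.045,0.15]
    - [0.05,-0.07,0.15]
    - [0.07,-0.09,0.15]
    - [0.083,-0.108,0.15]
    - [0.083,-0.108,0.15]
    - [0.083,-0.108,0.15]
    - [0.083,-0.108,0.15]
  twist: [0,0,0,0,0,0,0,0,0,0,0,0,0,0,0,0,0]
  gripper: [0.5,0.5,0.5,0.5,0.5,0.5,0.5,0.5,0.5,1,1,1,1,1,1,1,1]

```text
t: 33.0
tcp_pos: [0.6041, -0.161, 0.1888]
eef_rot: [[-0.489, 0.872, -0.0], [0.872, 0.489, 0.0], [0.0, -0.0, -1.0]]
ft_force: [-0.3, 0.5, 0.3]
grip_width: -0.0003
finger_force: 0.0
```

```bash
python3 - <<'E'
from h import *
o=arm.get_obs();print(o['tcp_pos'],o['grip_width'])
f=grab('top');im=f['pixels'].max(2)
w=grab('wrist');g=w['pixels'].max(2)
S=np.array([.619,-.144]);X=np.array([.872,.489]);Y=np.array([-.489,.872])
for yy in (146,):
  for xx in (-78,-8): print(proj(w,(*(S+X*xx/1e3+Y*yy/1e3),.008)).round())
# plate end corners + hood corners
e=cv2.Canny(cv2.GaussianBlur(g,(3,3),0),30,80)
e[330:]=0
for l in cv2.HoughLinesP(e,1,np.pi/360,25,minLineLength=25,maxLineGap=5)[:,0]:
    print(l,[onz(w,*l[i:i+2],z)[:2].round(4) for z in(.008,.114) for i in (0,2)])
cv2.imwrite('pics/k1.png',cv2.convertScaleAbs(w['pixels'][:,:,::-1],alpha=1.6,beta=10))
E
```

```text
[ 0.60405862 -0.1609723   0.18882113] -0.00032154855607845217
[246.  26.]
[335.  26.]
[208 256 214 321] [array([ 0.5332, -0.2423]), array([ 0.566, -0.301]), array([ 0.5443, -0.1939]), array([ 0.5664, -0.2334])]
[419 305 420 275] [array([ 0.7309, -0.1885]), array([ 0.7143, -0.1622]), array([ 0.6772, -0.1577]), array([ 0.666 , -0.1401])]
[432 328 452 137] [array([ 0.7562, -0.203 ]), array([ 0.6682, -0.0449]), array([ 0.6942, -0.1675]), array([ 0.6351, -0.0612])]
[ 46  13 135  62] [array([ 0.3351, -0.1212]), array([ 0.4125, -0.1209]), array([ 0.4111, -0.1125]), array([ 0.4631, -0.1123])]
[187  48 210 274] [array([ 0.4455, -0.0913]), array([ 0.5422, -0.2578]), array([ 0.4853, -0.0924]), array([ 0.5504, -0.2043])]
[184   0 197 128] [array([ 0.4293, -0.0612]), array([ 0.478 , -0.1435]), array([ 0.4744, -0.0722]), array([ 0.5072, -0.1275])]
[275 123 322 123] [array([ 0.5333, -0.1082]), array([ 0.5674, -0.0891]), array([ 0.5444, -0.1038]), array([ 0.5673, -0.0909])]
[419 282 423 206] [array([ 0.7174, -0.1686]), array([ 0.6798, -0.1063]), array([ 0.6681, -0.1443]), array([ 0.6429, -0.1025])]

[... 3724 characters left out ...]
4, -0.0425]), array([ 0.6832, -0.0824]), array([ 0.6823, -0.0596])]
[175  77 187  47] [array([ 0.4457, -0.1158]), array([ 0.4452, -0.0907]), array([ 0.4855, -0.1088]), array([ 0.4851, -0.092 ])]
[243  60 243  32] [array([ 0.4886, -0.0778]), array([ 0.4795, -0.0595]), array([ 0.5143, -0.0833]), array([ 0.5082, -0.071 ])]
[509 128 521  99] [array([ 0.7061, -0.0147]), array([0.7008, 0.0089]), array([ 0.6605, -0.0409]), array([ 0.6569, -0.025 ])]
[245  87 279  87] [array([ 0.499 , -0.0952]), array([ 0.5232, -0.0817]), array([ 0.5213, -0.095 ]), array([ 0.5376, -0.086 ])]
[417 316 419 286] [array([ 0.7358, -0.1993]), array([ 0.7197, -0.172 ]), array([ 0.6805, -0.165 ]), array([ 0.6697, -0.1466])]
```

The numbers agree: with the hood edges used to correct for bias, the slide sits at about reader (-44, -1) mm, so it is home. I press the key.

>>> apply_moves:
  linear:
    - [-0.001,0,-0.02]
    - [-0.001,0,-0.04]
    - [-0.001,0,-0.05]
    - [-0.001,0,-0.055]
    - [-0.001,0,-0.058]
    - [-0.001,0,-0.061]
    - [-0.001,0,-0.063]
    - [-0.001,0,-0.064]
    - [-0.001,0,-0.064]
    - [-0.001,0,-0.064]
    - [-0.001,0,-0.064]
  twist: [0,0,0,0,0,0,0,0,0,0,0]
  gripper: [1,1,1,1,1,1,1,1,1,1,1]

```text
t: 34.02
tcp_pos: [0.6035, -0.161, 0.1297]
eef_rot: [[-0.489, 0.872, 0.004], [0.872, 0.489, -0.002], [-0.003, 0.002, -1.0]]
ft_force: [-12.4, 5.7, 26.3]
grip_width: 0.0003
finger_force: 13.4
```

>>> apply_moves:
  linear:
    - [0,0,0.02]
    - [0,0,0.05]
    - [0,0,0.06]
    - [0,0,0.06]
    - [0,0,0.06]
  twist: [0,0,0,0,0]
  gripper: [1,1,1,1,1]

```text
t: 34.43
tcp_pos: [0.6034, -0.1614, 0.1848]
eef_rot: [[-0.489, 0.872, 0.001], [0.872, 0.489, -0.0], [-0.001, 0.001, -1.0]]
ft_force: [-1.3, 0.1, -0.6]
grip_width: 0.0001
finger_force: 0.0
```

```bash
python3 - <<'E'
from h import *
f=grab('top');g=cv2.imread('pics/top0.png').max(2)
print(g[192:217,440:470])
w=grab('wrist');cv2.imwrite('pics/k2.png',cv2.convertScaleAbs(cv2.resize(w['pixels'][200:440,160:480,::-1],None,fx=2.4,fy=2.4,interpolation=cv2.INTER_CUBIC),alpha=2,beta=10))
print(proj(f,(.603,-.1615,.132)),proj(w,(.603,-.1615,.132)),proj(w,arm.get_obs()['tcp_pos']))
E
```

```text
[[65 65 64 64 63 63 63 62 64 64 63 63 64 64 65 66 65 64 64 63 63 64 64 63
  62 63 63 63 63 62]
 [65 64 64 64 64 64 63 64 63 64 65 66 67 68 69 49 59 68 66 65 64 64 65 64
  64 63 62 62 62 63]
 [65 65 64 64 65 65 64 65 66 67 70 51 39 37 41 37 39 42 40 61 68 66 68 64
  64 63 63 63 63 63]
 [64 64 65 64 64 64 67 71 55 45 38 27 23 23 26 27 31 35 36 40 42 41 39 60
  65 65 63 63 64 62]
 [65 65 65 65 64 67 62 41 27 26 25 22 23 23 23 24 23 27 31 36 37 34 33 60
  67 65 63 63 63 63]
 [65 65 65 65 67 62 42 24 23 24 23 22 25 30 28 24 20 20 22 30 37 38 34 39
  61 66 64 62 64 63]
 [64 64 64 67 56 34 25 24 26 23 27 51 61 60 61 59 48 30 20 20 31 36 37 35
  38 60 64 63 63 63]
 [65 65 65 70 49 22 24 25 24 38 57 64 66 63 64 64 62 57 40 23 22 35 39 37
  34 60 65 64 63 63]
 [65 66 68 58 33 25 25 25 38 59 67 65 63 63 62 61 62 63 59 32 19 27 36 39
  35 61 66 64 63 63]
 [65 65 68 49 22 26 25 25 47 65 67 64 64 63 64 61 62 62 64 43 23 26 36 38
  36 38 60 64 64 64]
 [66 67 62 40 22 26 25 34 61 70 67 66 64 64 63 62 63 61 63 52 28 20 35 37
  36 31 58 65 64 63]
 [65 66 61 39 23 26 25 43 67 72 68 66 65 65 64 63 63 62
[... 659 characters left out ...]
 27 26 25 26 30 60 68 66
  65 64 64 64 64 64]
 [65 65 66 65 68 60 37 21 26 28 28 28 28 27 27 28 26 23 33 59 65 67 65 66
  65 64 63 64 65 64]
 [64 65 65 65 66 68 68 54 28 22 25 25 26 27 25 22 33 36 56 68 68 66 65 67
  66 64 64 63 64 65]
 [65 66 65 66 65 67 67 68 68 53 31 26 25 25 30 56 69 67 66 67 65 66 66 65
  65 65 64 64 64 64]
 [65 65 65 65 65 65 65 66 67 67 67 67 69 68 67 68 68 67 66 65 66 66 65 66
  65 65 64 64 64 65]
 [65 66 66 66 66 67 66 65 66 66 65 68 67 67 66 65 65 66 66 65 65 66 65 66
  66 65 65 65 64 64]
 [65 65 65 65 65 66 65 65 65 66 66 66 66 66 67 66 65 65 66 66 66 66 65 66
  65 64 65 66 65 65]]
[453.70510574 203.2849825 ] [317.82295775 270.57514291] [317.83158048 313.572478  ]
```

View pics/k2.png

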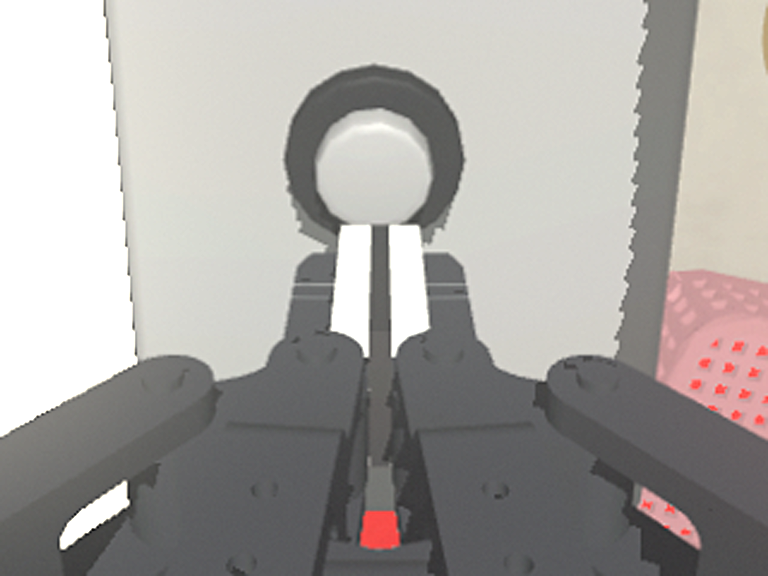

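The key's centre at crop pixel (374,172) is about 1.5 mm from where I pressed. The last press stopped at z 0.1297 under 26 N, possibly on the collar, so I re-centre and press again.

>>> apply_moves:
  linear:
    - [-0.001,-0.001,-0.02]
    - [-0.001,-0.001,-0.04]
    - [-0.001,-0.001,-0.05]
    - [-0.001,-0.001,-0.053]
    - [-0.001,-0.001,-0.056]
    - [-0.001,-0.001,-0.058]
    - [-0.001,-0.001,-0.06]
    - [-0.001,-0.001,-0.06]
    - [-0.001,-0.001,-0.06]
  twist: [0,0,0,0,0,0,0,0,0]
  gripper: [1,1,1,1,1,1,1,1,1]

```text
t: 35.28
tcp_pos: [0.6016, -0.162, 0.1295]
eef_rot: [[-0.489, 0.872, 0.001], [0.872, 0.489, -0.001], [-0.002, 0.0, -1.0]]
ft_force: [-16.5, 5.6, 35.3]
grip_width: 0.0004
finger_force: 17.5
```

>>> apply_moves:
  linear:
    - [0,0,0.003]
    - [0,0,0.006]
    - [0,0,0.006]
    - [0,0,0.006]
    - [0,0,0.006]
  twist: [0,0,0,0,0]
  gripper: [1,1,1,1,1]

```text
t: 35.7
tcp_pos: [0.6023, -0.1623, 0.1306]
eef_rot: [[-0.489, 0.872, -0.001], [0.872, 0.489, 0.0], [0.001, -0.0, -1.0]]
ft_force: [-1.5, 0.5, 3.5]
grip_width: 0.0003
finger_force: 2.2
```

>>> apply_moves:
  linear:
    - [0,0,0.0015]
    - [0,0,0.0015]
    - [0,0,0.0015]
    - [0,0,0.0015]
  twist: [0,0,0,0]
  gripper: [1,1,1,1]

```text
t: 36.03
tcp_pos: [0.6024, -0.1623, 0.1321]
eef_rot: [[-0.489, 0.872, -0.0], [0.872, 0.489, 0.0], [0.0, -0.0, -1.0]]
ft_force: [-1.7, 1.0, 3.8]
grip_width: 0.0002
finger_force: 1.8
```

>>> apply_moves:
  linear:
    - [0,0,0.003]
    - [0,0,0.003]
    - [0,0,0.003]
    - [0,0,0.003]
  twist: [0,0,0,0]
  gripper: [1,1,1,1]

```text
t: 36.37
tcp_pos: [0.6026, -0.1624, 0.1353]
eef_rot: [[-0.489, 0.872, 0.0], [0.872, 0.489, -0.0], [-0.0, 0.0, -1.0]]
ft_force: [0.1, -0.2, 2.7]
grip_width: -0.0002
finger_force: 0.9
```

The spring force is already there at z 0.135 and the travel ends at 0.1295. So the tips reach about 3.5 mm below the nominal TCP and the key was fully pressed both times. Back to the post to draw the slide out.

>>> apply_moves:
  linear:
    - [0,0,0.03]
    - [0,0,0.055]
    - [-0.02,0.025,0.055]
    - [-0.045,0.055,0.055]
    - [-0.068,0.085,0.055]
    - [-0.088,0.113,0.055]
    - [-0.088,0.113,0.055]
    - [-0.088,0.113,0.055]
    - [-0.088,0.113,0.02]
    - [-0.088,0.113,-0.01]
    - [-0.088,0.113,-0.04]
    - [-0.088,0.113,-0.07]
    - [-0.088,0.113,-0.09]
    - [-0.088,0.113,-0.097]
    - [-0.088,0.113,-0.097]
    - [-0.088,0.113,-0.097]
  twist: [0,0,0,0,0,0,0,0,0,0,0,0,0,0,0,0]
  gripper: [0.5,0.5,0.5,0.5,0.5,0.5,0.5,0.5,0.5,0.5,0.5,0.5,0.5,0.5,0.5,0.5]

```text
t: 37.7
tcp_pos: [0.5152, -0.05, 0.0388]
eef_rot: [[-0.488, 0.873, 0.001], [0.873, 0.488, -0.0], [-0.001, 0.001, -1.0]]
ft_force: [-0.8, 0.6, -0.3]
grip_width: 0.0429
finger_force: 0.0
```

>>> apply_moves:
  linear:
    - [0,0,0]
    - [0,0,0]
    - [0,0,0]
    - [0,0,0]
    - [0,0,0]
    - [0,0,0]
    - [0,0,0]
  twist: [0,0,0,0,0,0,0]
  gripper: [0.9,0.9,0.9,0.9,0.9,0.9,0.9]
  squeeze: 70

```text
t: 38.28
tcp_pos: [0.5146, -0.05, 0.0397]
eef_rot: [[-0.488, 0.873, 0.001], [0.873, 0.488, -0.001], [-0.002, 0.001, -1.0]]
ft_force: [-3.8, -3.2, 3.1]
grip_width: 0.0212
finger_force: 68.4
```

>>> apply_moves:
  linear:
    - [-0.002,0.0015,0]
    - [-0.005,0.006,0]
    - [-0.0095,0.013,0]
    - [-0.0144,0.0217,0]
    - [-0.0193,0.0304,0]
    - [-0.0242,0.0391,0]
    - [-0.0291,0.0478,0]
    - [-0.034,0.0565,0]
    - [-0.039,0.0652,0]
    - [-0.0438,0.074,0]
    - [-0.0487,0.0827,0]
    - [-0.0536,0.0914,0]
    - [-0.0585,0.1001,0]
    - [-0.0634,0.1088,0]
    - [-0.0683,0.1175,0]
    - [-0.0732,0.1262,0]
    - [-0.0781,0.135,0]
    - [-0.083,0.1437,0]
    - [-0.087,0.151,0]
    - [-0.089,0.1545,0]
  twist: [0,0,0,0,0,0,0,0,0,0,0,0,0,0,0,0,0,0,0,0]
  gripper: [0.9,0.9,0.9,0.9,0.9,0.9,0.9,0.9,0.9,0.9,0.9,0.9,0.9,0.9,0.9,0.9,0.9,0.9,0.9,0.9]

```text
t: 39.95
tcp_pos: [0.4267, 0.1052, 0.0396]
eef_rot: [[-0.49, 0.872, 0.005], [0.872, 0.49, -0.001], [-0.003, 0.004, -1.0]]
ft_force: [3.7, -6.7, 2.8]
grip_width: 0.0214
finger_force: 69.3
```

>>> apply_moves:
  linear:
    - [-0.002,0.0035,0]
    - [-0.005,0.009,0]
    - [-0.008,0.014,0]
    - [-0.01,0.0175,0]
    - [-0.01,0.0175,0]
    - [-0.01,0.0175,0]
    - [-0.01,0.0175,0]
    - [-0.01,0.0175,0]
    - [-0.01,0.0175,0.02]
    - [-0.01,0.0175,0.05]
    - [-0.01,0.0175,0.08]
    - [-0.02,0,0.1]
    - [-0.04,-0.03,0.11]
    - [-0.06,-0.06,0.11]
    - [-0.08,-0.09,0.11]
    - [-0.1,-0.12,0.11]
    - [-0.11,-0.15,0.11]
    - [-0.11,-0.17,0.11]
    - [-0.11,-0.17,0.11]
  twist: [0,0,0,0,0,0,0,0,0,0,0,0,0,0,0,0,0,0,0]
  gripper: [0.9,0.9,0.9,0.9,0.9,0.5,0.5,0.5,0.3,0.3,0.3,0.2,0.2,0.2,0.2,0.2,0.2,0.2,0.2]

```text
t: 41.53
tcp_pos: [0.3153, -0.0676, 0.1486]
eef_rot: [[-0.485, 0.874, 0.001], [0.874, 0.485, -0.001], [-0.001, 0.0, -1.0]]
ft_force: [1.1, -0.7, 1.0]
grip_width: 0.0682
finger_force: 0.0
```

```bash
python3 - <<'E'
from h import *
print(arm.get_obs()['tcp_pos'])
f=grab('top');im=f['pixels'].max(2);cv2.imwrite('pics/t9.png',f['pixels'][:,:,::-1])
# warped cap disc matching: darkest disc r=11px over known cap size
k=np.zeros((25,25),np.float32);cv2.circle(k,(12,12),10,1,-1);k/=k.sum()
d=cv2.filter2D((im<45).astype(np.float32),-1,k)
r=np.zeros_like(d);r[225:330,230:430]=1;d*=r
for i in range(4):
    _,mx,_,p=cv2.minMaxLoc(d)
    ys,xs=np.where((d>mx-.03)&(np.hypot(*(np.indices(d.shape)-np.array(p[::-1])[:,None,None]))<6))
    c=(xs.mean(),ys.mean());print(round(mx,2),np.round(c,1),onz(f,*c,.066).round(4));cv2.circle(d,p,14,0,-1)
E
```

```text
[ 0.31532787 -0.06762442  0.14859747]
1.0 [400.5 246.5] [ 0.5114 -0.0451  0.066 ]
1.0 [355.5 271.5] [0.454  0.0654 0.066 ]
0.99 [377.8 259.4] [0.4817 0.0109 0.066 ]
0.62 [369. 270.] [0.4567 0.0329 0.066 ]
```

>>> apply_moves:
  linear:
    - [0.02,0.02,0]
    - [0.045,0.045,0]
    - [0.07,0.07,0]
    - [0.095,0.095,0]
    - [0.12,0.118,0]
    - [0.135,0.132,0]
    - [0.135,0.132,-0.01]
    - [0.135,0.132,-0.04]
    - [0.135,0.132,-0.075]
    - [0.135,0.132,-0.105]
    - [0.135,0.132,-0.1235]
    - [0.135,0.132,-0.1235]
    - [0.135,0.132,-0.1235]
    - [0.135,0.132,-0.1235]
    - [0.135,0.132,-0.1235]
    - [0.135,0.132,-0.1235]
    - [0.135,0.132,-0.1235]
    - [0.135,0.132,-0.105]
    - [0.135,0.132,-0.075]
    - [0.135,0.132,-0.04]
  twist: [0,0,0,0,0,0,0,0,0,0,0,0,0,0,0,0,0,0,0,0]
  gripper: [0.2,0.2,0.2,0.2,0.2,0.2,0.2,0.2,0.2,0.2,0.2,0.2,0.6,0.6,0.6,0.6,0.6,0.6,0.6,0.6]
  squeeze: 35

```text
t: 43.25
tcp_pos: [0.4494, 0.0672, 0.1088]
eef_rot: [[-0.489, 0.872, -0.003], [0.872, 0.489, 0.0], [0.002, -0.003, -1.0]]
ft_force: [1.2, -0.0, -1.1]
grip_width: 0.0489
finger_force: 36.8
```

```bash
python3 - <<'E'
from h import *
o=arm.get_obs();print(o['tcp_pos'],o['grip_width'])
f=grab('top');im=f['pixels']
hsv=cv2.cvtColor(im,cv2.COLOR_RGB2HSV)
for t in range(1):
    m=((hsv[:,:,0]>8)&(hsv[:,:,0]<22)&(hsv[:,:,1]>100)&(hsv[:,:,2]>40)).astype(np.uint8);r=np.zeros_like(m);r[255:355,225:330]=1
    c=max(cv2.findContours(cv2.morphologyEx(m*r,cv2.MORPH_CLOSE,np.ones((7,7))),0,2)[0],key=cv2.contourArea)
    b=cv2.boxPoints(cv2.minAreaRect(c));P=np.array([onz(f,*p,.018)[:2] for p in b]);print(P.round(4),P.mean(0).round(4))
E
```

```text
[0.44941453 0.06718801 0.10877872] 0.04893070450436272
[[0.3877 0.3722]
 [0.465  0.2081]
 [0.3531 0.1551]
 [0.277  0.3182]] [0.3707 0.2634]
```

>>> apply_moves:
  linear:
    - [-0.01,0.02,0]
    - [-0.025,0.045,0]
    - [-0.04,0.075,0]
    - [-0.055,0.105,0]
    - [-0.065,0.135,0]
    - [-0.073,0.165,0]
    - [-0.08,0.195,0]
    - [-0.0835,0.225,0]
    - [-0.0835,0.245,0]
    - [-0.0835,0.2585,0]
    - [-0.0835,0.2585,0]
    - [-0.0835,0.2585,0]
  twist: [0,0,0,0,0,0,0,0,0,0,0,0]
  gripper: [0.6,0.6,0.6,0.6,0.6,0.6,0.6,0.6,0.6,0.6,0.6,0.6]

```text
t: 44.3
tcp_pos: [0.3666, 0.3257, 0.1083]
eef_rot: [[-0.49, 0.872, 0.0], [0.872, 0.49, -0.0], [-0.0, -0.0, -1.0]]
ft_force: [0.5, 0.1, -1.6]
grip_width: 0.0492
finger_force: 36.8
```

>>> apply_moves:
  linear:
    - [0,0,-0.025]
    - [0,0,-0.05]
    - [0,0,-0.068]
    - [0,0,-0.078]
    - [0,0,-0.083]
    - [0,0,-0.0865]
    - [0,0,-0.0865]
    - [0,0,-0.0865]
    - [0,0,-0.0865]
    - [0,0,-0.0865]
    - [0,0,-0.0865]
    - [0,0,-0.0865]
    - [0,0,-0.08]
    - [0,0,-0.06]
    - [0,0,-0.03]
    - [0,0,0]
    - [0,0,0]
  twist: [0,0,0,0,0,0,0,0,0,0,0,0,0,0,0,0,0]
  gripper: [0.6,0.6,0.6,0.6,0.6,0.6,0.6,0.6,0.25,0.25,0.25,0.25,0.25,0.25,0.25,0.25,0.25]

```text
t: 45.72
tcp_pos: [0.3688, 0.3269, 0.1136]
eef_rot: [[-0.489, 0.872, 0.008], [0.872, 0.489, 0.004], [-0.0, 0.009, -1.0]]
ft_force: [0.3, 0.5, 0.6]
grip_width: 0.064
finger_force: 0.0
```

>>> apply_moves:
  linear:
    - [0,-0.02,0]
    - [0.005,-0.05,0]
    - [0.015,-0.085,0]
    - [0.025,-0.12,0]
    - [0.037,-0.155,0]
    - [0.05,-0.19,0]
    - [0.065,-0.225,0]
    - [0.08,-0.255,0]
    - [0.095,-0.28,0]
    - [0.107,-0.303,0]
    - [0.1135,-0.317,0]
    - [0.1135,-0.317,0]
    - [0.1135,-0.317,0]
    - [0.1135,-0.317,-0.03]
    - [0.1135,-0.317,-0.06]
    - [0.1135,-0.317,-0.0835]
    - [0.1135,-0.317,-0.0835]
    - [0.1135,-0.317,-0.0835]
  twist: [0,0,0,0,0,0,0,0,0,0,0,0,0,0,0,0,0,0]
  gripper: [0.2,0.2,0.2,0.2,0.2,0.2,0.2,0.2,0.2,0.2,0.2,0.2,0.2,0.2,0.2,0.2,0.2,0.2]

```text
t: 47.22
tcp_pos: [0.4796, 0.0097, 0.0248]
eef_rot: [[-0.49, 0.872, -0.002], [0.872, 0.49, 0.001], [0.002, -0.002, -1.0]]
ft_force: [-0.5, 0.2, 0.9]
grip_width: 0.0687
finger_force: 0.0
```

>>> apply_moves:
  linear:
    - [0,0,0]
    - [0,0,0]
    - [0,0,0]
    - [0,0,0]
    - [0,0,0]
    - [0,0,0.02]
    - [0,0,0.05]
    - [0,0,0.0835]
    - [0,0,0.0835]
    - [0,0,0.0835]
    - [0,0,0.0835]
  twist: [0,0,0,0,0,0,0,0,0,0,0]
  gripper: [0.6,0.6,0.6,0.6,0.6,0.6,0.6,0.6,0.6,0.6,0.6]

```text
t: 48.13
tcp_pos: [0.4799, 0.0088, 0.1082]
eef_rot: [[-0.489, 0.872, -0.0], [0.872, 0.489, -0.0], [0.0, -0.0, -1.0]]
ft_force: [-0.2, -0.2, -1.0]
grip_width: 0.0493
finger_force: 36.8
```

>>> apply_moves:
  linear:
    - [-0.012,0.02,0]
    - [-0.03,0.045,0]
    - [-0.05,0.075,0]
    - [-0.07,0.105,0]
    - [-0.09,0.135,0]
    - [-0.107,0.165,0]
    - [-0.122,0.195,0]
    - [-0.132,0.225,0]
    - [-0.135,0.24,0]
    - [-0.135,0.24,0]
    - [-0.135,0.24,0]
    - [-0.135,0.24,0]
  twist: [0,0,0,0,0,0,0,0,0,0,0,0]
  gripper: [0.6,0.6,0.6,0.6,0.6,0.6,0.6,0.6,0.6,0.6,0.6,0.6]

```text
t: 49.13
tcp_pos: [0.3451, 0.2481, 0.1076]
eef_rot: [[-0.489, 0.872, -0.002], [0.872, 0.489, -0.001], [0.0, -0.002, -1.0]]
ft_force: [-0.5, -1.4, -0.9]
grip_width: 0.0497
finger_force: 36.8
```

>>> apply_moves:
  linear:
    - [0,0,-0.025]
    - [0,0,-0.05]
    - [0,0,-0.068]
    - [0,0,-0.078]
    - [0,0,-0.083]
    - [0,0,-0.0865]
    - [0,0,-0.0865]
    - [0,0,-0.0865]
    - [0,0,-0.0865]
    - [0,0,-0.0865]
    - [0,0,-0.0865]
    - [0,0,-0.0865]
    - [0,0,-0.08]
    - [0,0,-0.06]
    - [0,0,-0.03]
    - [0,0,0]
    - [0,0,0]
  twist: [0,0,0,0,0,0,0,0,0,0,0,0,0,0,0,0,0]
  gripper: [0.6,0.6,0.6,0.6,0.6,0.6,0.6,0.6,0.25,0.25,0.25,0.25,0.25,0.25,0.25,0.25,0.25]

```text
t: 50.55
tcp_pos: [0.3474, 0.2495, 0.113]
eef_rot: [[-0.489, 0.872, 0.008], [0.872, 0.489, 0.003], [-0.001, 0.009, -1.0]]
ft_force: [0.5, -0.2, 0.9]
grip_width: 0.0641
finger_force: 0.0
```

```bash
cat > caps.py <<'E'
from h import *
f=grab('top');im=f['pixels'].max(2)
k=np.zeros((25,25),np.float32);cv2.circle(k,(12,12),10,1,-1);k/=k.sum()
d=cv2.filter2D((im<45).astype(np.float32),-1,k)
r=np.zeros_like(d);r[225:340,230:430]=1;d*=r
for i in range(4):
    _,mx,_,p=cv2.minMaxLoc(d)
    if mx<.8: break
    ys,xs=np.where((d>mx-.03)&(np.hypot(*(np.indices(d.shape)-np.array(p[::-1])[:,None,None]))<6))
    c=(xs.mean(),ys.mean());print(round(mx,2),np.round(c,1),onz(f,*c,.064).round(4));cv2.circle(d,p,14,0,-1)
print(arm.get_obs()['tcp_pos'])
E
python3 caps.py
```

```text
1.0 [400.2 246.8] [ 0.5108 -0.0446  0.064 ]
[0.34651038 0.24914564 0.11080925]
```

>>> apply_moves:
  linear:
    - [0.01,-0.02,0]
    - [0.024,-0.046,0]
    - [0.04,-0.076,0]
    - [0.056,-0.107,0]
    - [0.072,-0.138,0]
    - [0.09,-0.168,0]
    - [0.108,-0.198,0]
    - [0.126,-0.228,0]
    - [0.142,-0.256,0]
    - [0.156,-0.28,0]
    - [0.166,-0.295,0]
    - [0.166,-0.295,0]
    - [0.166,-0.295,0]
    - [0.166,-0.295,-0.03]
    - [0.166,-0.295,-0.06]
    - [0.166,-0.295,-0.0835]
    - [0.166,-0.295,-0.0835]
    - [0.166,-0.295,-0.0835]
  twist: [0,0,0,0,0,0,0,0,0,0,0,0,0,0,0,0,0,0]
  gripper: [0.2,0.2,0.2,0.2,0.2,0.2,0.2,0.2,0.2,0.2,0.2,0.2,0.2,0.2,0.2,0.2,0.2,0.2]

```text
t: 52.1
tcp_pos: [0.5104, -0.0452, 0.0245]
eef_rot: [[-0.49, 0.872, -0.003], [0.872, 0.49, 0.001], [0.002, -0.002, -1.0]]
ft_force: [-0.3, 1.3, -0.6]
grip_width: 0.0681
finger_force: 0.0
```

>>> apply_moves:
  linear:
    - [0,0,0]
    - [0,0,0]
    - [0,0,0]
    - [0,0,0]
    - [0,0,0]
    - [0,0,0.02]
    - [0,0,0.05]
    - [0,0,0.0835]
    - [0,0,0.0835]
    - [0,0,0.0835]
    - [0,0,0.0835]
  twist: [0,0,0,0,0,0,0,0,0,0,0]
  gripper: [0.6,0.6,0.6,0.6,0.6,0.6,0.6,0.6,0.6,0.6,0.6]

```text
t: 53.02
tcp_pos: [0.511, -0.0462, 0.1083]
eef_rot: [[-0.489, 0.872, -0.0], [0.872, 0.489, 0.0], [0.0, -0.0, -1.0]]
ft_force: [0.1, -0.1, -1.7]
grip_width: 0.0495
finger_force: 36.8
```

```bash
python3 caps.py
```

```text
1.0 [248.7 309. ] [0.3709 0.3225 0.064 ]
1.0 [279.5 318.5] [0.3468 0.2495 0.064 ]
[ 0.51077326 -0.04613533  0.10767241]
```

>>> apply_moves:
  linear:
    - [-0.015,0.015,0]
    - [-0.035,0.04,0]
    - [-0.055,0.07,0]
    - [-0.07,0.1,0]
    - [-0.082,0.13,0]
    - [-0.09,0.16,0]
    - [-0.094,0.19,0]
    - [-0.094,0.22,0]
    - [-0.094,0.245,0]
    - [-0.094,0.26,0]
    - [-0.094,0.268,0]
    - [-0.094,0.268,0]
    - [-0.094,0.268,0]
    - [-0.094,0.268,0]
  twist: [0,0,0,0,0,0,0,0,0,0,0,0,0,0]
  gripper: [0.6,0.6,0.6,0.6,0.6,0.6,0.6,0.6,0.6,0.6,0.6,0.6,0.6,0.6]

```text
t: 54.23
tcp_pos: [0.4173, 0.2207, 0.108]
eef_rot: [[-0.488, 0.873, -0.001], [0.873, 0.488, -0.0], [0.0, -0.001, -1.0]]
ft_force: [0.5, 0.4, -1.1]
grip_width: 0.0493
finger_force: 36.8
```

>>> apply_moves:
  linear:
    - [0,0,-0.025]
    - [0,0,-0.05]
    - [0,0,-0.068]
    - [0,0,-0.078]
    - [0,0,-0.083]
    - [0,0,-0.0865]
    - [0,0,-0.0865]
    - [0,0,-0.0865]
    - [0,0,-0.0865]
    - [0,0,-0.0865]
    - [0,0,-0.0865]
    - [0,0,-0.0865]
    - [0,0,-0.08]
    - [0,0,-0.06]
    - [0,0,-0.03]
    - [0,0,0]
    - [0,0,0]
  twist: [0,0,0,0,0,0,0,0,0,0,0,0,0,0,0,0,0]
  gripper: [0.6,0.6,0.6,0.6,0.6,0.6,0.6,0.6,0.25,0.25,0.25,0.25,0.25,0.25,0.25,0.25,0.25]

```text
t: 55.65
tcp_pos: [0.4196, 0.2223, 0.1134]
eef_rot: [[-0.489, 0.872, 0.009], [0.872, 0.489, 0.002], [-0.002, 0.009, -1.0]]
ft_force: [0.5, -0.3, 1.0]
grip_width: 0.064
finger_force: 0.0
```

>>> apply_moves:
  linear:
    - [-0.0015,-0.02,0]
    - [-0.0015,-0.05,0]
    - [-0.0015,-0.08,0]
    - [-0.0015,-0.099,0]
    - [-0.0015,-0.099,0]
    - [-0.0015,-0.099,0]
    - [-0.0015,-0.099,-0.025]
    - [-0.0015,-0.099,-0.05]
    - [-0.0015,-0.099,-0.0695]
    - [-0.0015,-0.099,-0.0695]
    - [-0.0015,-0.099,-0.0695]
    - [-0.0015,-0.099,-0.0695]
    - [-0.0015,-0.099,-0.0695]
    - [-0.0015,-0.099,-0.0695]
    - [-0.0015,-0.099,-0.0695]
    - [-0.0015,-0.099,-0.0695]
    - [-0.0015,-0.099,-0.0695]
  twist: [0,0,0,0,0,0,0,0,0,0,0,0,0,0,0,0,0]
  gripper: [0.4,0.4,0.4,0.4,0.4,0.4,0.4,0.4,0.4,0.4,0.9,0.9,0.9,0.9,0.9,0.9,0.9]
  squeeze: 70

```text
t: 57.07
tcp_pos: [0.4165, 0.123, 0.0401]
eef_rot: [[-0.489, 0.872, 0.002], [0.872, 0.489, 0.001], [-0.001, 0.002, -1.0]]
ft_force: [-1.9, 3.2, 7.7]
grip_width: 0.0208
finger_force: 69.8
```

```bash
python3 caps.py
```

```text
1.0 [248.5 309. ] [0.3709 0.323  0.064 ]
1.0 [279.5 318. ] [0.3479 0.2495 0.064 ]
0.97 [289.4 287.8] [0.419  0.2246 0.064 ]
[0.41646773 0.12303807 0.04008465]
```

>>> apply_moves:
  linear:
    - [-0.0026,-0.0015,0.001]
    - [-0.001,-0.005,0.001]
    - [0.002,-0.01,0.001]
    - [0.0062,-0.0178,0.001]
    - [0.011,-0.0264,0.001]
    - [0.0158,-0.035,0.001]
    - [0.0206,-0.0436,0.001]
    - [0.0254,-0.0522,0.001]
    - [0.0302,-0.0608,0.001]
    - [0.035,-0.0694,0.001]
    - [0.0398,-0.078,0.001]
    - [0.0446,-0.0866,0.001]
    - [0.0494,-0.0952,0.001]
    - [0.0542,-0.1038,0.001]
    - [0.059,-0.1124,0.001]
    - [0.0638,-0.121,0.001]
    - [0.0686,-0.1296,0.001]
    - [0.0734,-0.1382,0.001]
    - [0.0775,-0.1445,0.001]
    - [0.0785,-0.1462,0.001]
  twist: [0,0,0,0,0,0,0,0,0,0,0,0,0,0,0,0,0,0,0,0]
  gripper: [0.9,0.9,0.9,0.9,0.9,0.9,0.9,0.9,0.9,0.9,0.9,0.9,0.9,0.9,0.9,0.9,0.9,0.9,0.9,0.9]

```text
t: 58.78
tcp_pos: [0.4947, -0.0244, 0.0401]
eef_rot: [[-0.488, 0.873, 0.0], [0.873, 0.488, 0.0], [0.0, 0.0, -1.0]]
ft_force: [-3.4, 7.5, 7.4]
grip_width: 0.0212
finger_force: 70.1
```

>>> apply_moves:
  linear:
    - [0.003,-0.0055,0]
    - [0.007,-0.0125,0]
    - [0.01,-0.018,0]
    - [0.0125,-0.0225,0]
    - [0.0125,-0.0225,0]
    - [0.0125,-0.0225,0]
  twist: [0,0,0,0,0,0]
  gripper: [0.9,0.9,0.9,0.9,0.9,0.9]

```text
t: 59.28
tcp_pos: [0.5072, -0.0469, 0.0401]
eef_rot: [[-0.489, 0.872, 0.001], [0.872, 0.489, -0.001], [-0.002, 0.0, -1.0]]
ft_force: [-0.6, -3.0, 3.0]
grip_width: 0.0212
finger_force: 69.4
```

>>> apply_moves:
  linear:
    - [0.002,0.001,0]
    - [0.004,0.0022,0]
    - [0.0057,0.0032,0]
    - [0.0066,0.0037,0]
    - [0.0066,0.0037,0]
    - [0.0066,0.0037,0]
  twist: [0,0,0,0,0,0]
  gripper: [0.9,0.9,0.9,0.9,0.9,0.9]

```text
t: 59.78
tcp_pos: [0.5114, -0.0437, 0.0403]
eef_rot: [[-0.488, 0.873, -0.005], [0.873, 0.488, -0.002], [0.0, -0.005, -1.0]]
ft_force: [-13.9, -9.9, 13.5]
grip_width: 0.0209
finger_force: 71.6
```

>>> apply_moves:
  linear:
    - [0.0012,-0.0022,0]
    - [0.0024,-0.0044,0]
    - [0.0036,-0.0065,0]
    - [0.0049,-0.0087,0]
    - [0.0049,-0.0087,0]
    - [0.0049,-0.0087,0]
  twist: [0,0,0,0,0,0]
  gripper: [0.9,0.9,0.9,0.9,0.9,0.9]

```text
t: 60.28
tcp_pos: [0.5127, -0.0477, 0.0402]
eef_rot: [[-0.489, 0.872, -0.012], [0.872, 0.489, 0.006], [0.011, -0.008, -1.0]]
ft_force: [-25.9, 15.1, 27.9]
grip_width: 0.0213
finger_force: 73.0
```

>>> apply_moves:
  linear:
    - [-0.001,0.0005,0.002]
    - [-0.0015,0.0005,0.0035]
    - [-0.0015,0.0005,0.0035]
    - [-0.001,-0.0005,0.0035]
    - [0,-0.002,0.0035]
    - [0,-0.002,0.0035]
  twist: [0,0,0,0,0,0]
  gripper: [0.9,0.9,0.9,0.9,0.9,0.9]

```text
t: 60.78
tcp_pos: [0.5142, -0.0503, 0.0418]
eef_rot: [[-0.489, 0.872, -0.011], [0.872, 0.489, 0.006], [0.01, -0.007, -1.0]]
ft_force: [-12.4, 12.3, 1.5]
grip_width: 0.0209
finger_force: 69.6
```

>>> apply_moves:
  linear:
    - [0.0008,-0.0014,0]
    - [0.0015,-0.0026,0]
    - [0.0015,-0.0026,0]
    - [0.0015,-0.0026,0]
  twist: [0,0,0,0]
  gripper: [0.9,0.9,0.9,0.9]

```text
t: 61.12
tcp_pos: [0.514, -0.0504, 0.0416]
eef_rot: [[-0.489, 0.872, -0.014], [0.872, 0.489, 0.01], [0.015, -0.008, -1.0]]
ft_force: [-15.9, 25.1, 5.8]
grip_width: 0.0209
finger_force: 70.3
```

>>> apply_moves:
  linear:
    - [-0.0005,0.003,0]
    - [-0.0005,0.003,0]
    - [-0.0005,0.003,0]
    - [-0.0005,0.003,0]
    - [-0.0005,0.003,0]
    - [-0.0005,0.003,0.02]
    - [-0.0005,0.003,0.05]
    - [-0.0005,0.003,0.085]
    - [-0.02,0.003,0.12]
    - [-0.05,0.003,0.15]
    - [-0.08,0.003,0.15]
    - [-0.11,0.003,0.15]
    - [-0.14,0.003,0.15]
    - [-0.16,0.003,0.15]
    - [-0.16,0.003,0.15]
    - [-0.16,0.003,0.15]
  twist: [0,0,0,0,0,0,0,0,0,0,0,0,0,0,0,0]
  gripper: [0.9,0.5,0.5,0.5,0.5,0.5,0.5,0.5,0.5,0.5,0.5,0.5,0.5,0.5,0.5,0.5]

```text
t: 62.45
tcp_pos: [0.3598, -0.0529, 0.1939]
eef_rot: [[-0.488, 0.873, 0.002], [0.873, 0.488, -0.001], [-0.002, 0.001, -1.0]]
ft_force: [0.8, -0.6, 0.9]
grip_width: 0.0428
finger_force: 0.0
```

```bash
python3 caps.py; python3 - <<'E'
from h import *
f=grab('top');im=f['pixels'].max(2)
O=np.array([.619,-.144]);X=np.array([.872,.489]);Y=np.array([-.489,.872])
for xx,yy,z in ((-78,146,.008),(-8,146,.008),(-8,100,.008),(-78,100,.008),(-87,70,.114)):
    print(xx,yy,proj(f,(*(O+X*xx/1e3+Y*yy/1e3),z)).round(1))
# sample profile across slide (along x at y=140) and along y at x=-70
for name,pts in (('x@141',[(x,141) for x in range(-94,10,3)]),('y@-70',[(-68,y) for y in range(110,164,3)])):
    print(name,[(p[0] if name[0]=='x' else p[1],int(im[tuple(proj(f,(*(O+X*p[0]/1e3+Y*p[1]/1e3),.008)).round().astype(int)[::-1])])) for p in pts])
E
```

```text
1.0 [290.  287.8] [0.419  0.2232 0.064 ]
1.0 [248.5 309. ] [0.3709 0.323  0.064 ]
1.0 [278.8 320.4] [0.3423 0.2513 0.064 ]
[ 0.36054173 -0.05307322  0.19375444]
-78 146 [401.1 261. ]
-8 146 [386.6 237.2]
-8 100 [402.1 228. ]
-78 100 [416.5 251.7]
-87 70 [438.4 244.9]
x@141 [(-94, 132), (-91, 133), (-88, 133), (-85, 135), (-82, 138), (-79, 104), (-76, 97), (-73, 100), (-70, 104), (-67, 111), (-64, 43), (-61, 32), (-58, 36), (-55, 33), (-52, 33), (-49, 34), (-46, 33), (-43, 34), (-40, 34), (-37, 33), (-34, 33), (-31, 36), (-28, 31), (-25, 27), (-22, 108), (-19, 102), (-16, 101), (-13, 100), (-10, 101), (-7, 134), (-4, 134), (-1, 134), (2, 131), (5, 133), (8, 133)]
y@-70 [(110, 98), (113, 100), (116, 103), (119, 101), (122, 105), (125, 106), (128, 105), (131, 104), (134, 104), (137, 104), (140, 106), (143, 104), (146, 97), (149, 106), (152, 129), (155, 133), (158, 133), (161, 133)]
```

>>> apply_moves:
  linear:
    - [0.03,-0.014,0]
    - [0.06,-0.028,0]
    - [0.09,-0.042,0]
    - [0.12,-0.056,0]
    - [0.15,-0.07,0]
    - [0.18,-0.083,0]
    - [0.21,-0.095,-0.002]
    - [0.235,-0.105,-0.005]
    - [0.2435,-0.108,-0.005]
    - [0.2435,-0.108,-0.005]
    - [0.2435,-0.108,-0.005]
    - [0.2435,-0.108,-0.005]
  twist: [0,0,0,0,0,0,0,0,0,0,0,0]
  gripper: [1,1,1,1,1,1,1,1,1,1,1,1]

```text
t: 63.55
tcp_pos: [0.6031, -0.1602, 0.1881]
eef_rot: [[-0.489, 0.872, -0.001], [0.872, 0.489, 0.0], [0.001, -0.0, -1.0]]
ft_force: [-0.2, 0.4, -0.2]
grip_width: 0.0004
finger_force: 0.0
```

```bash
python3 - <<'E'
from h import *
w=grab('wrist');o=arm.get_obs();print(o['tcp_pos'])
a=cv2.imread('pics/k1.png').max(2);b=cv2.convertScaleAbs(w['pixels'],alpha=1.6,beta=10).max(2)
for c in (250,325):
    print('col',c,'k1',a[10:50:2,c],'now',b[10:50:2,c])
print('row45 k1',a[45,236:260:2],a[45,322:346:2],'now',b[45,236:260:2],b[45,322:346:2])
print('hood row col 300 k1',a[112:132:2,300],'now',b[112:132:2,300])
O=np.array([.619,-.144]);Y=np.array([-.489,.872])
def ry(u,v,z): return (onz(w,u,v,z)[:2]-O)@Y
for v in range(22,34,2): print(v,round(ry(325,v,.008),4),end=' ')
print('hood',[ (v,round(ry(300,v,.114),4)) for v in (118,120,122,124,126)])
E
```

```text
[ 0.60298212 -0.1602      0.18842129]
col 250 k1 [255 255 255 255 255 255 255 255 255 255 255 255 255 255 255 255 255 255
 255 255] now [255 255 255 255 255 255 255 255 255 255 255 255 255 255 255 255 255 255
 255 255]
col 325 k1 [255 255 255 255 255 255 255 255 255 255 255 255 255 255 255 255 255 255
 255 255] now [255 255 255 255 255 255 255 255 255 255 255 255 255 255 255 255 255 255
 255 255]
row45 k1 [255 255 255 255 231 255 255 255 255 255 255 255] [255 255 255 255 255 255 255 255 255 255 255 255] now [255 255 255 255 229 255 250 255 255 255 255 255] [255 255 255 255 255 255 255 255 255 255 255 255]
hood row col 300 k1 [ 82  80  79  79  79  96 197 200 192 183] now [221 218 255 255 255 255 204 196 196 189]
22 0.1494 24 0.148 26 0.1466 28 0.1452 30 0.1438 32 0.1423 hood [(118, np.float64(0.0751)), (120, np.float64(0.074)), (122, np.float64(0.0729)), (124, np.float64(0.0719)), (126, np.float64(0.0708))]
```

```bash
python3 - <<'E'
from h import *
w=grab('wrist');p=w['pixels'].max(2).astype(int)
O=np.array([.619,-.144]);Y=np.array([-.489,.872]);X=np.array([.872,.489])
for c in (252,258,320,326): print(c,p[14:40,c])
print(p[45,238:256],p[45,324:342])
print('hood',p[114:132,225],p[114:132,290])
q=lambda u,v,z:(onz(w,u,v,z)[:2]-O)
print([(v,(q(326,v,.008)@Y).round(4)) for v in (18,20,22,24,26)],'hood',[(v,(q(290,v,.114)@Y).round(4)) for v in (120,122,124,126)])
print([(u,(q(u,45,.008)@X).round(4)) for u in (244,330,332,334)])
E
```

```text
252 [191 191 191 190 190 190 190 190 190 190 187 173 158 155 156 156 156 156
 156 156 155 155 155 156 156 155]
258 [191 190 191 191 191 191 191 191 189 191 185 168 157 155 155 155 154 154
 154 155 155 155 154 155 154 156]
320 [189 189 189 189 189 189 189 189 189 189 190 185 166 159 160 160 160 160
 160 160 159 160 160 159 158 157]
326 [190 190 190 191 191 191 190 190 190 191 192 184 166 161 160 159 159 160
 160 160 160 160 160 160 159 160]
[191 191 191 192 194 162 133 148 155 151 151 151 154 154 154 156 157 157] [162 160 159 160 161 163 161 133 182 192 191 191 190 191 190 191 191 191]
hood [189 189 190 190 190 190 190 190 191 194 154 114 118 123 119 117 115 113] [ 89  89  89  88  89  89  89  88  88  87  94 112 117 119 116 115 112 109]
[(18, np.float64(0.1523)), (20, np.float64(0.1509)), (22, np.float64(0.1495)), (24, np.float64(0.1481)), (26, np.float64(0.1467))] hood [(120, np.float64(0.0741)), (122, np.float64(0.073)), (124, np.float64(0.0719)), (126, np.float64(0.0709))]
[(244, np.float64(-0.0805)), (330, np.float64(-0.0127)), (332, np.float64(-0.0111)), (334, np.float64(-0.0096))]
```

```bash
python3 -c "
from station import arm
print(arm.close_job())"
```

```text
the job is handed in; nothing more can be done
None
```

I handed the job in after about 64 s of the 210 s: the read key was pressed with the slide home, all three jars are back in the shelf tray, and the empty slide measures home at about (-44, -1) mm; jar C's label was never seen after placing, and no verdict came back.

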